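# Load the keyed rotors on the analyser's spindles

### The job

Pull the lock lever over towards the robot to unlock the loading station, then load every rotor on the bench: the wide ones on the spindle with the wide base and thick post, the small ones on the other, each turned so that the flat of its bore meets the flat of the post. The height of the support collar is not known, so lower each rotor down its post until it is felt to rest on what lies below before you let go, never letting it fall; when all of them are fully down, push the lever back over to lock, leaving the jar and the blue box where they stand.

Things in the scene. Friction and masses are not known exactly. Their poses are not given: they have to be found in the camera images.
- wide1: Wide grey rotor, 220 g: flange 108 mm across, 2 to 7 mm above the underside, round a square hub 56 x 56 x 22 mm tall, gripped across opposite faces (facing its x, y). D bore 34 mm wide right through: round to -x, flat wall 17 mm from the axis on +x, square corners there. Origin: bore axis, underside; z up, x to the flat (a rib on the flange shows it). Lies flat, any yaw; None if absent
- wide2: Wide grey rotor, 220 g: flange 108 mm across, 2 to 7 mm above the underside, round a square hub 56 x 56 x 22 mm tall, gripped across opposite faces (facing its x, y). D bore 34 mm wide right through: round to -x, flat wall 17 mm from the axis on +x, square corners there. Origin: bore axis, underside; z up, x to the flat (a rib on the flange shows it). Lies flat, any yaw; None if absent
- wide3: Wide grey rotor, 220 g: flange 108 mm across, 2 to 7 mm above the underside, round a square hub 56 x 56 x 22 mm tall, gripped across opposite faces (facing its x, y). D bore 34 mm wide right through: round to -x, flat wall 17 mm from the axis on +x, square corners there. Origin: bore axis, underside; z up, x to the flat (a rib on the flange shows it). Lies flat, any yaw; None if absent
- small1: Small grey rotor, 130 g: flange 84 mm across, 2 to 7 mm above the underside, round a square hub 44 x 44 x 22 mm tall, gripped across opposite faces (facing its x, y). D bore 25 mm wide right through: round to -x, flat wall 12.5 mm from the axis on +x, square corners there. Origin: bore axis, underside; z up, x to the flat (a rib on the flange shows it). Lies flat, any yaw; None if absent
- small2: Small grey rotor, 130 g: flange 84 mm across, 2 to 7 mm above the underside, round a square hub 44 x 44 x 22 mm tall, gripped across opposite faces (facing its x, y). D bore 25 mm wide right through: round to -x, flat wall 12.5 mm from the axis on +x, square corners there. Origin: bore axis, underside; z up, x to the flat (a rib on the flange shows it). Lies flat, any yaw; None if absent
- small3: Small grey rotor, 130 g: flange 84 mm across, 2 to 7 mm above the underside, round a square hub 44 x 44 x 22 mm tall, gripped across opposite faces (facing its x, y). D bore 25 mm wide right through: round to -x, flat wall 12.5 mm from the axis on +x, square corners there. Origin: bore axis, underside; z up, x to the flat (a rib on the flange shows it). Lies flat, any yaw; None if absent
- wide_spindle: fixed spindle for the wide rotors: grey base 120 mm across, 10 thick; steel D post 30 mm wide, round to -x, flat 15 mm from the axis on +x (dark mark on the base); rotors fit with x along its x, 2 mm play. Origin: post axis, base underside; z up. Post top at z 84 mm, lead-in steps from 78. Up to 3 rotors pile, hub on hub, on a stiff collar whose top is at 16 to 30 mm, not reported
- small_spindle: fixed spindle for the small rotors: grey base 94 mm across, 10 thick; steel D post 21 mm wide, round to -x, flat 10.5 mm from the axis on +x (dark mark on the base); rotors fit with x along its x, 2 mm play. Origin: post axis, base underside; z up. Post top at z 84 mm, lead-in steps from 78. Up to 3 rotors pile, hub on hub, on a stiff collar whose top is at 16 to 30 mm, not reported
- lock (a joint): lock lever's angle, rad: 0 leans fully to the robot's side (unlocked), 1.0 fully away (locked). It stays where it is left; pushing its ball sideways with about 1 N moves it
- lock_tip (a point): centre of the black ball, 26 mm across, at the lever's upper end, 80 mm from the pivot and about 92 to 102 mm above the bench; the steel rod below it is 10 mm thick
- lock_base: the lever's fixed grey block, 70 x 50 mm, 25 mm tall. Origin: centre of its underside; z up; the pivot lies along its y, 22 mm above the origin; the lever leans 0.5 rad to its -x (robot side) at 0 and 0.5 rad to its +x at 1.0
- jar: a clear closed specimen jar, 60 mm across and 85 mm tall, 500 g; a bystander. Origin: centre of its underside
- tipbox: a blue closed box, 85 x 120 mm and 55 mm tall, 600 g; a bystander. Origin: centre of its underside
Not all that is in view belongs to the job. Leave any purple look-alike of the wide_spindle alone.

How it is judged:
By the outcome, as a careful person would: the job done as asked, in the order asked, and still so for the second after the job is handed in, with the robot touching nothing.
Of wide1, wide2, wide3, small1, small2, small3 only 4 to 6 are there at a start; the rules pass over those that are not, and their reading is None.
At some moment in a run one of wide1, wide2, wide3, small1, small2, small3 may be knocked a few centimetres aside while the robot is not near it.
It also fails if it takes over 210 s, if anything falls off the work surface, if the arm or the gripper's body presses on something with over 40 N, if the wrist force passes 120 N, or if a joint passes its speed limit or range.

### The arm

A 6-joint arm with a two-finger parallel gripper is mounted at the origin on the work surface. World frame = base frame: x ahead of the robot, y to its left, z up, the work surface at z = 0. Lengths are in m, angles in rad, forces in N, time in s.
With the tool pointing down it reaches from about 0.3 to 0.875 m from the base axis. Payload 6.4 kg.
Tool frame: the origin (TCP) lies between the finger pads; the fingertips stand 11 mm ahead of it and the grasp point (between the pads) lies 8 mm behind it (ctrl.tcp_to_tips is the y of the fingertips in the tool frame, in m); y points along the fingers, x is the direction in which the jaws open and shut, and the axes are right-handed (so a half turn about y gives the same grasp; the last joint's range is limited). The gripper opens to 85 mm and grips with 20 to 120 N. Pads are 22 mm wide; open, the fingers measure 114 mm over their backs; the gripper's body (76 mm by 85 mm) begins 54 mm behind the grasp point. The pads swing forward as they close: fully open they stand 13 mm farther back than shut.
Start: joints at [1.061, 0.181, 1.607, -0, 1.354, -0.206], TCP at [0.172, 0.549, 0.242] pointing down, gripper open.
Joint ranges: [-2.99, 2.99], [-0.89, 2.07], [0.3, 2.58], [-1.14, 4.28], [0, 2.63], [-3.12, 3.12]. Speed limits (rad/s): [2.57, 2.57, 3.01, 3.14, 3.14, 3.14].

### API

Orientations are given as a unit quaternion [w, x, y, z].
In Python, from bench import ctrl gives the robot as it stands.
- The arm moves only by the tool apply_moves, never from a script. Its argument "plan" is text: rows parted by semicolons, each of 7 numbers parted by spaces: the shift along the tool's x, y, z each as a share of 0.05 m, from -1 to 1, then the turn, a rotation vector about the tool's x, y, z each as a share of 0.12 rad, from -1 to 1, then the opening, from 0 (shut) to 1 (fully open). In form: dx dy dz wx wy wz claw; .... A call has exactly 5 rows; each row shifts and turns the commanded pose from where the row before left it, along the tool's axes as they then stand; what a row does not reach is not made up. A row lasts 1/10 s, in which the tool goes at most 50 mm and 8.59 degrees, less where a joint would pass 70% of its speed; a pose out of reach is approached as far as the arm can. A call with a number of a shift or a turn outside -1 to 1 is refused whole. A call with a gripper value outside its range is refused whole. The fingers move at their own pace and stop on an object; the grip force is fixed at half the most. Time passes only in rows, so rows that do not move let the fingers close, or fill a call up. It gives the time, the measured TCP pose, the force and the opening at its end, in the units of the state.
- ctrl.get_obs(): the state, without advancing time (a new reading comes with each control period).
- ctrl.camera(name): name is "scene" or "side" or "wrist"; returns the picture (384x512x3 uint8, red, green, blue); there is no depth.
- ctrl.get_calibration(name): a dict with "intrinsics" (3x3 intrinsics, pixels), "R" (3x3) and "t" (3): a world point X has camera coordinates R X + t. Camera axes: x right, y down, z forward; pixel columns grow to the right and rows downward; lengths in m; the calibration is good to about 2 mm. A picture is of the moment at which its call begins: read the wrist's pose just before it. get_calibration takes no time and is no camera call; for the wrist camera it gives the pose at the moment of the call.
- ctrl.hand_in(): hands the job in, once; it reports no verdict.
Trained networks look in the newest picture that a camera, given by its name, has taken for a name from the list of things; names that differ only in an ending like _2 or _b are one class to them, and where a whole thing is asked for, a point or a joint stands for the part that bears it (a point fixed in the world has none). Each returns a list of dicts, best first, with "score" (0 to 1); they miss things now and then, are a little off and sometimes report something else, mostly with a low value. They report only what shows in the picture. A call takes as long as a camera call. They do not tell look-alikes from the thing itself.
- ctrl.recognise(camera, target): "point" ([x, y, z] in m, in world coordinates, good to about 4 mm: the middle of the surface that is visible of it).
The state is a dict: "time_s": time; "q": joint angles; "dq": joint speeds; "joint_efforts": joint torques, N m; "eef_pos": TCP position; "eef_rot": TCP orientation; "wrist_force": force on the tool from outside, world axes, zero at the start; "torque": the same for the moment, N m; "opening": opening from 0.0 (shut) to 1.0 (fully open).
Only numpy, scipy, OpenCV 4.12 (cv2) and the standard library are available. Lean on these libraries where they do the work, as an engineer would, in place of code of your own. Each camera call takes 0.05 s, during which the arm holds its last target.

## Working session

There is one attempt and no reset: what is moved stays moved. The work goes in short steps, Python scripts to look and compute and a tool call to move; the robot and the scene stay as the last step left them, time stands still between calls to the robot, and variables do not carry over. Pictures are saved under pics/ and viewed, and the job is handed in when it is done.

Besides the shell and the picture viewer there is one more tool, called by a JSON object that holds its "method" and its "body", one argument or row to a line. apply_moves: Moves the arm, as the interface text tells. Shift numbers are shares of 0.05 m and turn numbers shares of 0.12 rad, none past 1 either way. Its arguments: {"type":"object","properties":{"plan":{"type":"string"}},"required":["plan"]}

```bash
ls; mkdir -p pics; python3 - <<'E'
from bench import ctrl
import cv2
o=ctrl.get_obs(); print(o)
for n in ["scene","side","wrist"]:
    im=ctrl.camera(n); cv2.imwrite(f"pics/{n}0.png",im[...,::-1])
    c=ctrl.get_calibration(n); print(n,c)
print(ctrl.tcp_to_tips)
E
```

```text
pics
{'time_s': 0.0, 'q': array([ 1.06068393e+00,  1.81530365e-01,  1.60801470e+00, -2.09960861e-05,
        1.35381836e+00, -2.06287930e-01]), 'dq': array([-0.00025724, -0.00089401,  0.00042701, -0.00194126, -0.00107533,
       -0.00076922]), 'joint_efforts': array([-5.28880028e-04, -4.44874048e+01, -3.51331902e+01, -3.34569722e-04,
        9.22830164e-03,  1.87899940e-05]), 'eef_pos': array([0.17173565, 0.54818579, 0.24138691]), 'eef_rot': array([-0.5696389 ,  0.57017088,  0.41801178, -0.41914537]), 'wrist_force': array([ 0.31258068, -0.63073708,  0.23752083]), 'torque': array([-0.04574429, -0.00599868,  0.01965655]), 'opening': 0.9971892190805767}
scene {'intrinsics': array([[399.05289283,   0.        , 256.63637407],
       [  0.        , 399.05289283, 193.59776793],
       [  0.        ,   0.        ,   1.        ]]), 'R': array([[ 0.35423317,  0.93515638,  0.00118418],
       [ 0.63101768, -0.23809181, -0.7383285 ],
       [-0.69017066,  0.26228769, -0.67444023]]), 't': array([-0.23884196, -0.31040686,  1.70713174])}
side {'intrinsics': array([[449.8915617 ,   0.        , 253.43862903],
       [  0.        , 449.8915617 , 195.70250042],
       [  0.        ,   0.        ,   1.        ]]), 'R': array([[ 0.78466251, -0.61978959,  0.01286866],
       [-0.3474192 , -0.45684046, -0.81889968],
       [ 0.51342442,  0.63808907, -0.57379239]]), 't': array([-0.4490432 ,  0.29856175,  1.20315444])}
wrist {'intrinsics': array([[296.90359529,   0.        , 258.75482512],
       [  0.        , 296.90359529, 187.96500506],
       [  0.        ,   0.        ,   1.        ]]), 'R': array([[ 2.99639341e-01,  9.54052101e-01, -9.23854448e-04],
       [ 9.21154314e-01, -2.89054757e-01,  2.60618645e-01],
       [ 2.48376721e-01, -7.89426115e-02, -9.65441385e-01]]), 't': array([-0.57462827, -0.03277839,  0.37770044])}
0.011
```

View pics/scene0.png

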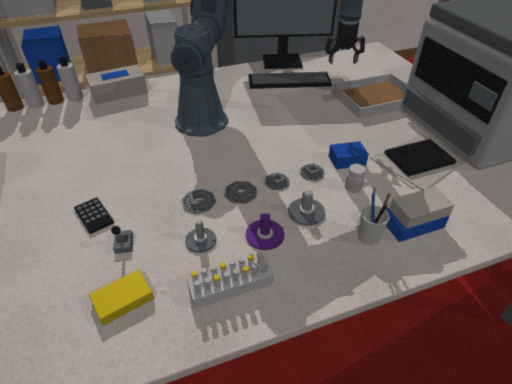

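View pics/side0.png

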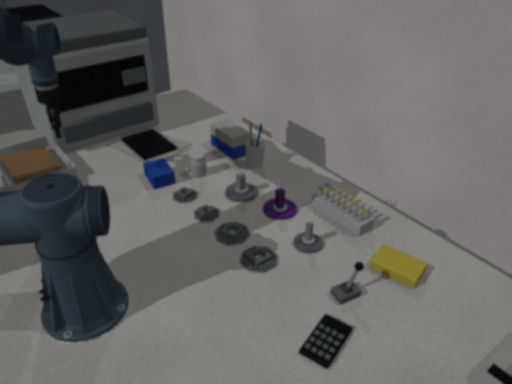

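View pics/wrist0.png

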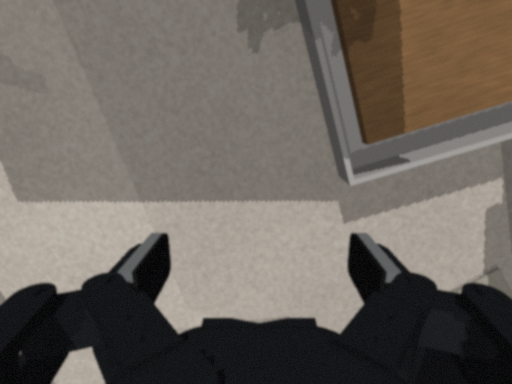

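```bash
python3 - <<'E'
from bench import ctrl
import numpy as np
for n in ["scene","side"]:
  for t in ["wide1","small1","wide_spindle","small_spindle","lock_tip","lock_base","lock","jar","tipbox"]:
    r=ctrl.recognise(n,t)
    print(n,t,[(round(d['score'],2),np.round(d['point'],3).tolist()) for d in r])
print(ctrl.get_obs()['time_s'])
E
```

```text
scene wide1 [(0.72, [0.501, 0.007, 0.009]), (0.7, [0.495, -0.137, 0.008])]
scene small1 [(0.76, [0.494, 0.142, 0.008]), (0.51, [0.489, 0.282, 0.009])]
scene wide_spindle [(0.92, [0.712, 0.01, 0.01]), (0.64, [0.668, 0.173, 0.014])]
scene small_spindle [(0.74, [0.66, -0.176, 0.012]), (0.26, [0.668, 0.171, 0.009])]
scene lock_tip [(0.58, [0.621, -0.392, 0.104])]
scene lock_base [(0.59, [0.606, -0.395, 0.026]), (0.28, [0.501, 0.006, 0.012]), (0.22, [0.62, -0.397, 0.098])]
scene lock [(0.67, [0.621, -0.396, 0.101])]
scene jar [(0.84, [0.619, 0.373, 0.056])]
scene tipbox [(0.59, [0.487, 0.428, 0.054])]
side wide1 [(0.95, [0.477, -0.145, 0.01]), (0.93, [0.478, -0.001, 0.013])]
side small1 [(0.76, [0.478, 0.139, 0.012]), (0.52, [0.474, 0.275, 0.008])]
side wide_spindle [(0.96, [0.686, 0.006, 0.011]), (0.59, [0.642, 0.17, 0.009])]
side small_spindle [(0.63, [0.643, -0.18, 0.006])]
side lock_tip [(0.43, [0.607, -0.398, 0.094]), (0.22, [0.643, -0.18, 0.008])]
side lock_base [(0.94, [0.578, -0.398, 0.028]), (0.45, [0.608, -0.399, 0.092])]
side lock [(0.47, [0.6, -0.403, 0.09])]
side jar [(0.6, [0.593, 0.364, 0.058])]
side tipbox [(0.93, [0.45, 0.406, 0.052])]
1.05
```

```bash
cat > h.py <<'E'
from bench import ctrl
import numpy as np, cv2
from scipy.spatial.transform import Rotation as Ro
def Rt(q): return Ro.from_quat([q[1],q[2],q[3],q[0]])
def st():
    o=ctrl.get_obs(); R=Rt(o['eef_rot']).as_matrix()
    yaw=np.degrees(np.arctan2(R[1,0],R[0,0]))
    print('t',round(o['time_s'],2),'p',np.round(o['eef_pos'],4),'yaw',round(yaw,2),'ydir',np.round(R[:,1],4),'F',np.round(o['wrist_force'],2),'T',np.round(o['torque'],3),'op',round(o['opening'],3),'q',np.round(o['q'],2))
    return o,R,yaw
def plan(p=None,yaw=None,yawT=None):
    """shares to reach world pos p and x-axis yaw (deg) with tool down"""
    o,R,y0=st()
    if yaw is None: yaw=y0
    p=o['eef_pos'] if p is None else np.array(p,float)
    c,s=np.cos(np.radians(yaw)),np.sin(np.radians(yaw))
    Rg=np.array([[c,0,-s],[s,0,c],[0,-1,0]])
    d=R.T@(p-o['eef_pos']); w=Ro.from_matrix(R.T@Rg).as_rotvec()
    print('shift total shares',np.round(d/0.05,3),'turn shares',np.round(w/0.12,3),'(min rows %.1f)'%max(np.linalg.norm(d)/.05,np.linalg.norm(w)/.15))
    print('shift in goal axes',np.round(Rg.T@(p-o['eef_pos'])/.05,3))
def snap(name,fn):
    c=ctrl.get_calibration(name); im=ctrl.camera(name)[...,::-1].copy()
    cv2.imwrite(f'pics/{fn}.png',im); return im,c
def rect(im,c,z,cx,cy,half,px=600):
    """top-down view: image up=+x world, left=+y"""
    K,R,t=c['intrinsics'],c['R'],c['t']
    s=2*half/px
    A=np.array([[0,-s,cx+half],[-s,0,cy+half],[0,0,z],[0,0,1]])
    H=K@np.c_[R,t]@A
    return cv2.warpPerspective(im,H,(px,px),flags=cv2.INTER_CUBIC|cv2.WARP_INVERSE_MAP)
def proj(c,X):
    v=c['intrinsics']@(c['R']@np.array(X)+c['t']); return v[:2]/v[2]
def unproj(c,uv,z):
    K,R,t=c['intrinsics'],c['R'],c['t']
    d=R.T@np.linalg.inv(K)@np.array([uv[0],uv[1],1.]); C=-R.T@t
    return C+d*(z-C[2])/d[2]
E
python3 - <<'E'
from h import *
plan([0.42,0.08,0.30],90)
E
```

```text
t 1.05 p [0.172  0.5487 0.2423] yaw 72.59 ydir [-0. -0. -1.] F [-0.2   1.04 -0.59] T [ 0.008 -0.03   0.008] op 1.004 q [ 1.06  0.18  1.61 -0.    1.35 -0.21]
shift total shares [-7.46  -1.154 -7.537] turn shares [-0.    -2.532 -0.   ] (min rows 10.7)
shift in goal axes [-9.373 -1.154 -4.96 ]
```

{"method": "apply_moves", "body": {
  "plan": "-0.69 -0.12 -0.7 0 0 0 1;-0.69 -0.12 -0.7 0 0 0 1;-0.69 -0.12 -0.7 0 0 0 1;-0.69 -0.12 -0.7 0 0 0 1;-0.69 -0.12 -0.7 0 0 0 1"
}}

```text
time_s: 1.55
eef_pos: [0.2878, 0.3301, 0.2727]
eef_rot: [-0.57, 0.57, 0.419, -0.419]
wrist_force: [1.1, -0.4, 0.9]
opening: 1.001
```

{"method": "apply_moves", "body": {
  "plan": "-0.69 -0.12 -0.7 0 0 0 1;-0.69 -0.12 -0.7 0 0 0 1;-0.69 -0.12 -0.7 0 0 0 1;-0.69 -0.12 -0.7 0 0 0 1;-0.69 -0.12 -0.7 0 0 0 1"
}}

```text
time_s: 2.05
eef_pos: [0.4034, 0.1129, 0.303]
eef_rot: [-0.57, 0.57, 0.419, -0.418]
wrist_force: [0.7, 1.5, -0.0]
opening: 0.995
```

{"method": "apply_moves", "body": {
  "plan": "0 0 0 0 -0.84 0 1;0 0 0 0 -0.84 0 1;0 0 0 0 -0.84 0 1;0 0 0 0 0 0 1;0 0 0 0 0 0 1"
}}

```text
time_s: 2.55
eef_pos: [0.4027, 0.1148, 0.3024]
eef_rot: [-0.501, 0.501, 0.499, -0.499]
wrist_force: [-0.1, 0.3, 0.2]
opening: 1.002
```

```bash
python3 - <<'E'
from h import *
st()
im,c=snap('wrist','w1')
cv2.imwrite('pics/w1r.png',rect(im,c,0.005,0.55,0.05,0.32))
E
```

```text
t 2.55 p [0.4027 0.1148 0.3024] yaw 89.77 ydir [ 2.e-04  0.e+00 -1.e+00] F [-0.07  0.29  0.17] T [ 0.002 -0.027 -0.019] op 1.002 q [-0.01 -0.24  1.89  0.    1.49 -1.57]
```

View pics/w1r.png

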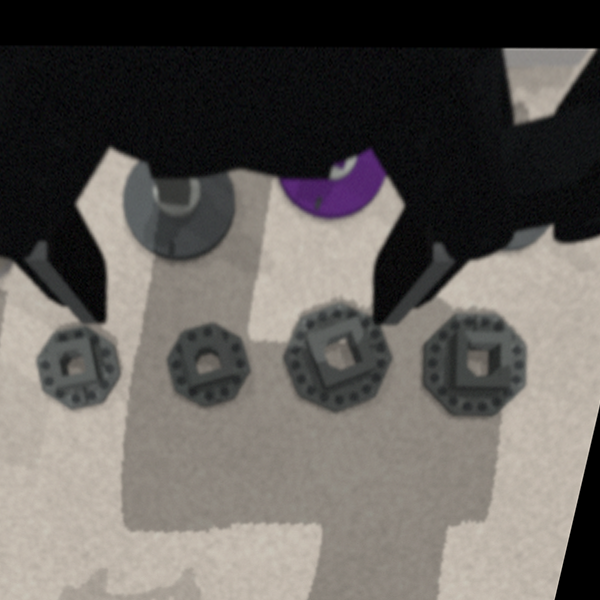

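{"method": "apply_moves", "body": {
  "plan": "-0.95 0 -0.2 0 0 0 0;-0.95 0 -0.2 0 0 0 0;-0.95 0 -0.2 0 0 0 0;-0.95 0 -0.2 0 0 0 0;-0.95 0 -0.2 0 0 0 0"
}}

```text
time_s: 3.1
eef_pos: [0.4526, -0.1245, 0.3025]
eef_rot: [-0.5, 0.501, 0.499, -0.499]
wrist_force: [1.1, 0.6, 0.3]
opening: 0.141
```

{"method": "apply_moves", "body": {
  "plan": "-0.95 0 -0.2 0 0 0 0;-0.95 0 -0.2 0 0 0 0;-0.95 0 -0.2 0 0 0 0;-0.95 0 -0.2 0 0 0 0;-0.95 0 -0.2 0 0 0 0"
}}

```text
time_s: 3.6
eef_pos: [0.5024, -0.3621, 0.3021]
eef_rot: [0.501, -0.501, -0.499, 0.499]
wrist_force: [-0.7, 0.3, 0.3]
opening: 0.002
```

```bash
python3 - <<'E'
from h import *
st()
im,c=snap('wrist','w2')
for t in ["lock_tip","lock_base","small_spindle"]:
    r=ctrl.recognise('wrist',t)
    print(t,[(round(d['score'],2),np.round(d['point'],3).tolist(),np.round(proj(c,d['point']))) for d in r])
E
```

```text
t 3.6 p [ 0.5024 -0.3621  0.3021] yaw 89.82 ydir [ 0.e+00  1.e-04 -1.e+00] F [-0.73  0.25  0.3 ] T [-0.022 -0.065  0.034] op 0.002 q [-0.82  0.24  1.42  0.    1.48 -2.38]
lock_tip [(0.64, [0.597, -0.4, 0.068], array([230., 233.]))]
lock_base [(0.59, [0.582, -0.398, 0.025], array([234., 211.]))]
small_spindle [(0.67, [0.643, -0.184, 0.01], array([373., 245.]))]
```

View pics/w2.png

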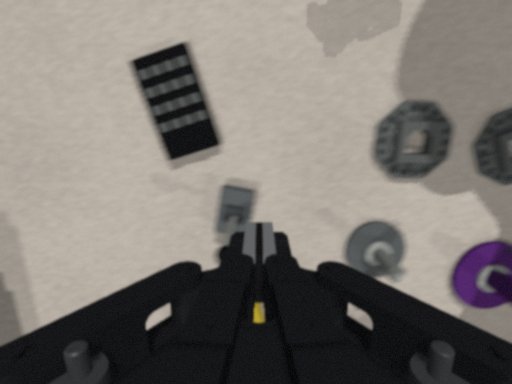

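{"method": "apply_moves", "body": {
  "plan": "-0.18 0 -0.94 0 0 0 0;-0.18 0 -0.94 0 0 0 0;-0.18 0 -0.94 0 0 0 0;-0.18 0 -0.94 0 0 0 0;0 0.5 0 0 0 0 0"
}}

```text
time_s: 4.3
eef_pos: [0.6973, -0.3962, 0.2795]
eef_rot: [-0.496, 0.503, 0.501, -0.5]
wrist_force: [0.4, 0.3, -0.7]
opening: 0.002
```

{"method": "apply_moves", "body": {
  "plan": "0 0.9 0 0 0 0 0;0 0.9 0 0 0 0 0;0 0.9 0 0 0 0 0;0 0.9 0 0 0 0 0;0 0.1 0 0 0 0 0"
}}

```text
time_s: 4.8
eef_pos: [0.6865, -0.3916, 0.0841]
eef_rot: [0.505, -0.495, -0.499, 0.5]
wrist_force: [-1.4, 0.4, -1.5]
opening: 0.004
```

```bash
python3 - <<'E'
from h import *
st()
im,c=snap('wrist','w3')
im,c=snap('side','s3')
cv2.imwrite('pics/s3c.png',cv2.resize(im[200:340,260:440],None,fx=4,fy=4,interpolation=3))
print(proj(c,[.582,-.398,0.022]),proj(c,[.62,-.398,0.096]))
E
```

```text
t 4.8 p [ 0.6865 -0.3916  0.0841] yaw 89.97 ydir [-0.0105  0.0085 -0.9999] F [-1.41  0.39 -1.53] T [-0.003  0.07   0.007] op 0.004 q [-0.67  0.8   1.05  0.    1.3  -2.24]
[346.15289857 290.4491144 ] [359.3253744  264.85783246]
```

View pics/s3c.png

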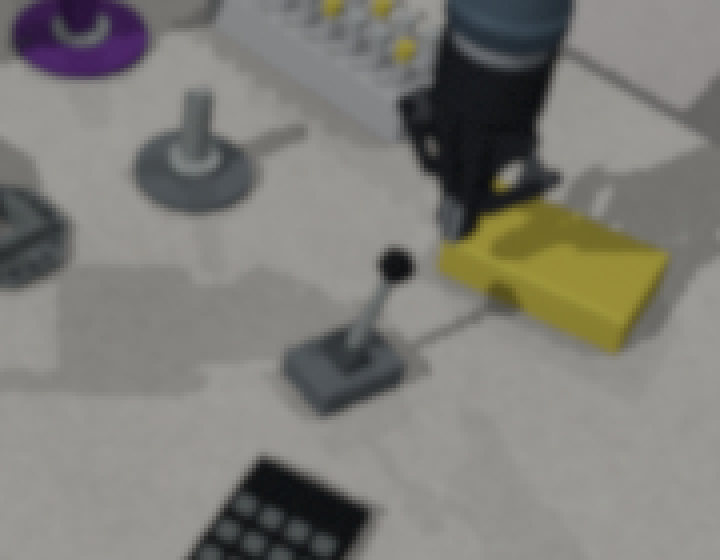

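View pics/w3.png

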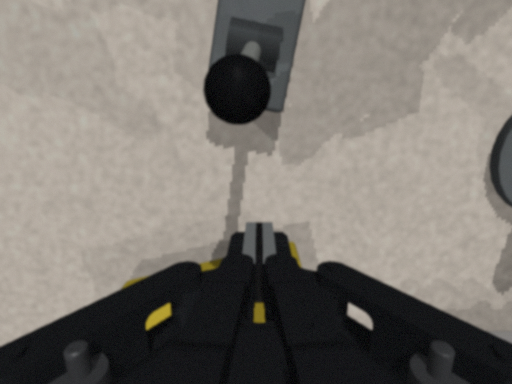

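```bash
python3 - <<'E'
from h import *
c=ctrl.get_calibration('wrist')
print(unproj(c,(237,90),0.094))
for uv in [(217,0),(209,106),(304,0),(283,110)]: print(unproj(c,uv,0.025))
E
```

```text
[ 0.61632476 -0.40322857  0.094     ]
[ 0.56193833 -0.41863044  0.025     ]
[ 0.62212581 -0.42601393  0.025     ]
[ 0.5619529  -0.36736091  0.025     ]
[ 0.62465891 -0.37848435  0.025     ]
```

{"method": "apply_moves", "body": {
  "plan": "-0.14 -0.1 0.3 0 0 0 0;0 0 0.3 0 0 0 0;0.02 0 0.3 0 0 0 0;0.03 0 0.3 0 0 0 0;0.03 0 0.3 0 0 0 0"
}}

```text
time_s: 5.4
eef_pos: [0.6175, -0.401, 0.1037]
eef_rot: [-0.497, 0.504, 0.5, -0.499]
wrist_force: [1.8, -0.1, 1.6]
opening: 0.004
```

{"method": "apply_moves", "body": {
  "plan": "0.03 0 0.2 0 0 0 0;0.03 0 0.2 0 0 0 0;0.03 0 0.1 0 0 0 0;0.03 0 0.1 0 0 0 0;0 0 0.0 0 0 0 0"
}}

```text
time_s: 5.9
eef_pos: [0.5846, -0.3933, 0.0973]
eef_rot: [0.501, -0.5, -0.5, 0.5]
wrist_force: [0.2, 0.2, 1.2]
opening: -0.003
```

```bash
python3 - <<'E'
from h import *
plan([.57,-.391,.086],90)
im,c=snap('wrist','w4')
E
```

```text
t 5.9 p [ 0.5846 -0.3933  0.0973] yaw 89.91 ydir [-5.e-04  3.e-04 -1.e+00] F [0.23 0.16 1.23] T [-0.005  0.006 -0.002] op -0.003 q [-0.76  0.6   1.35 -0.    1.19 -2.33]
shift total shares [0.045 0.226 0.292] turn shares [-0.004 -0.012  0.003] (min rows 0.4)
shift in goal axes [0.045 0.226 0.292]
```

View pics/w4.png

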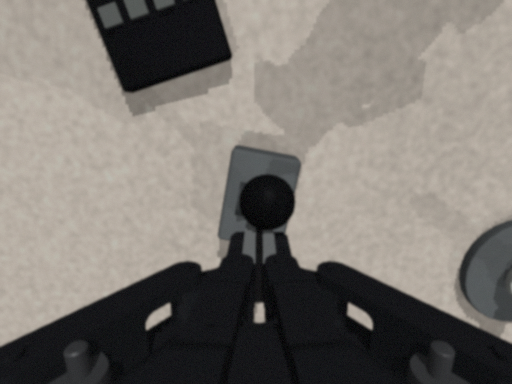

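{"method": "apply_moves", "body": {
  "plan": "0 0.15 0.1 0 0 0 0;0.03 0 0.1 0 0 0 0;0.02 0 0.08 0 0 0 0;0 0 0.05 0 0 0 0;0 0 0.0 0 0 0 0"
}}

```text
time_s: 6.45
eef_pos: [0.5698, -0.3905, 0.0892]
eef_rot: [-0.5, 0.501, 0.5, -0.499]
wrist_force: [8.6, -0.6, -4.6]
opening: 0.006
```

```bash
python3 - <<'E'
from h import *
st()
im,c=snap('wrist','w5')
im,c=snap('side','s5')
cv2.imwrite('pics/s5c.png',cv2.resize(im[200:340,260:440],None,fx=4,fy=4,interpolation=3))
E
```

```text
t 6.45 p [ 0.5698 -0.3905  0.0892] yaw 89.91 ydir [ 0.0033  0.     -1.    ] F [ 8.57 -0.65 -4.64] T [-0.171 -1.305  0.025] op 0.006 q [-0.77  0.58  1.39  0.    1.16 -2.34]
```

View pics/w5.png

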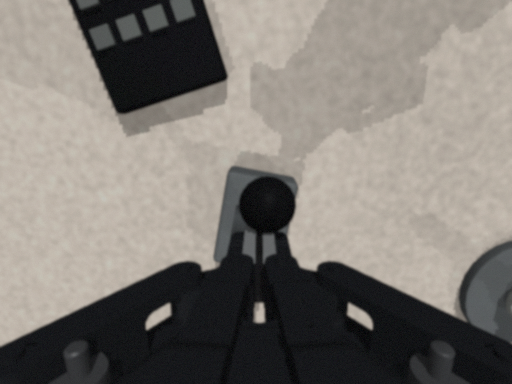

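View pics/s5c.png

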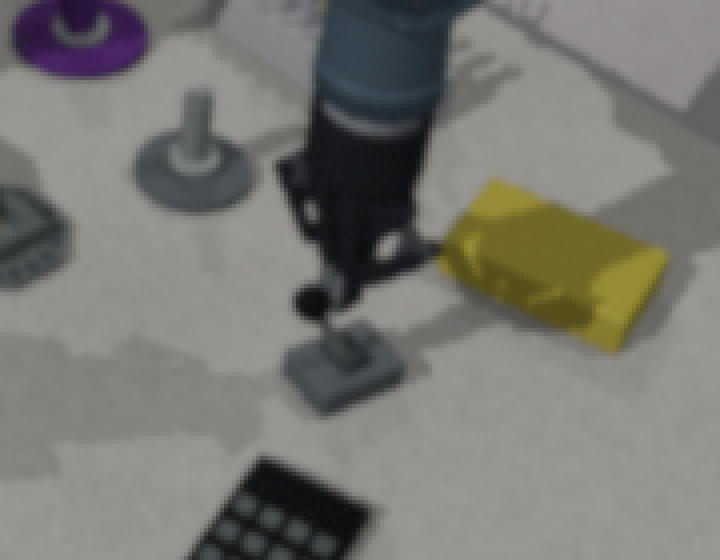

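{"method": "apply_moves", "body": {
  "plan": "0 0 -0.5 0 0 0 0;0 -0.9 0 0 0 0 0;0 -0.9 0 0 0 0 0;0 -0.9 0 0 0 0 0;0 -0.5 -0.5 0 0 0 1"
}}

```text
time_s: 7.05
eef_pos: [0.6179, -0.3926, 0.2553]
eef_rot: [-0.499, 0.503, 0.499, -0.499]
wrist_force: [1.8, -0.5, 0.7]
opening: 0.155
```

{"method": "apply_moves", "body": {
  "plan": "0.85 0 -0.5 0 0 0 1;0.85 0 -0.5 0 0 0 1;0.85 0 -0.5 0 0 0 1;0.85 0 -0.4 0 0 0 1;0.85 0 0 0 0 0 1"
}}

```text
time_s: 7.55
eef_pos: [0.7151, -0.1766, 0.2492]
eef_rot: [-0.5, 0.5, 0.5, -0.5]
wrist_force: [0.3, -0.5, -0.4]
opening: 0.992
```

```bash
python3 - <<'E'
from h import *
st()
im,c=snap('wrist','w6')
cv2.imwrite('pics/w6c.png',cv2.resize(im[40:240,130:380],None,fx=3,fy=3,interpolation=3))
E
```

```text
t 7.55 p [ 0.7151 -0.1766  0.2492] yaw 89.96 ydir [ 2.e-04  2.e-04 -1.e+00] F [ 0.3  -0.48 -0.43] T [ 0.065 -0.027  0.041] op 0.992 q [-0.4   0.53  1.13  0.    1.48 -1.97]
```

View pics/w6c.png

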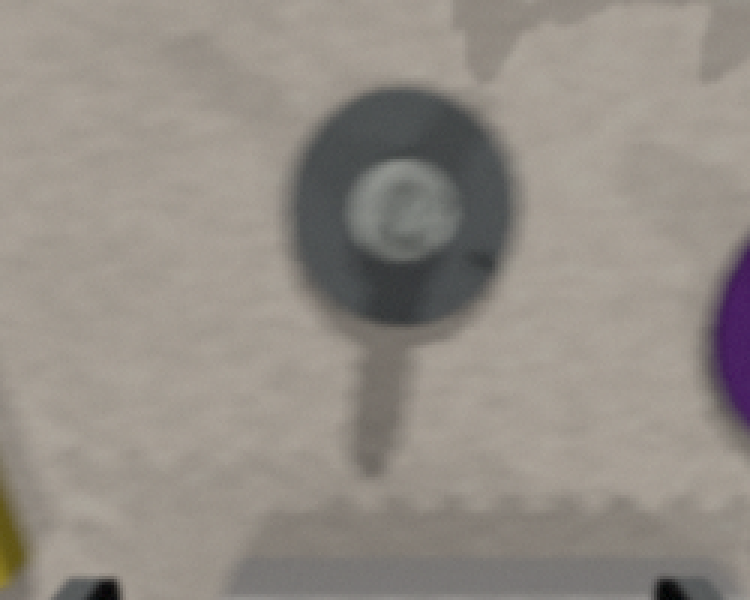

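```bash
cat >> h.py <<'E'
def ell(im,c,z,cx,cy,r,r0,r1,fn,half=0.08,thr=None):
    """rectify at z around cx,cy; find best circle r (m) by radial gradient"""
    px=640; g=rect(im,c,z,cx,cy,half,px); cv2.imwrite(f'pics/{fn}.png',g)
    gr=cv2.GaussianBlur(cv2.cvtColor(g,cv2.COLOR_BGR2GRAY).astype(np.float32),(0,0),3)
    s=2*half/px; th=np.linspace(0,2*np.pi,180,endpoint=False)
    best=[]
    for dx in np.arange(-.02,.0201,.001):
        for dy in np.arange(-.02,.0201,.001):
            for rr in np.arange(r0,r1,.001):
                def smp(R):
                    u=(half-(dy+R*np.sin(th)))/s; v=(half-(dx+R*np.cos(th)))/s
                    return cv2.remap(gr,u.astype(np.float32)[None],v.astype(np.float32)[None],1)[0]
                d=smp(rr+.0015)-smp(rr-.0015)
                best.append((np.clip(d,-25,25).mean(),dx+cx,dy+cy,rr))
    return max(best),min(best)
E
python3 - <<'E'
from h import *
im=cv2.imread('pics/w6.png'); c=ctrl.get_calibration('wrist')
print(ell(im,c,0.010,0.65,-0.178,.047,.044,.050,'r6'))
u=np.array([484/3+130,262/3+40]); print(unproj(c,u,0.01))
E
```

```text
((np.float32(22.871614), np.float64(0.652), np.float64(-0.16199999999999995), np.float64(0.046)), (np.float32(-0.8340605), np.float64(0.664), np.float64(-0.18899999999999997), np.float64(0.049)))
[ 0.67136604 -0.12750955  0.01      ]
```

View pics/r6.png

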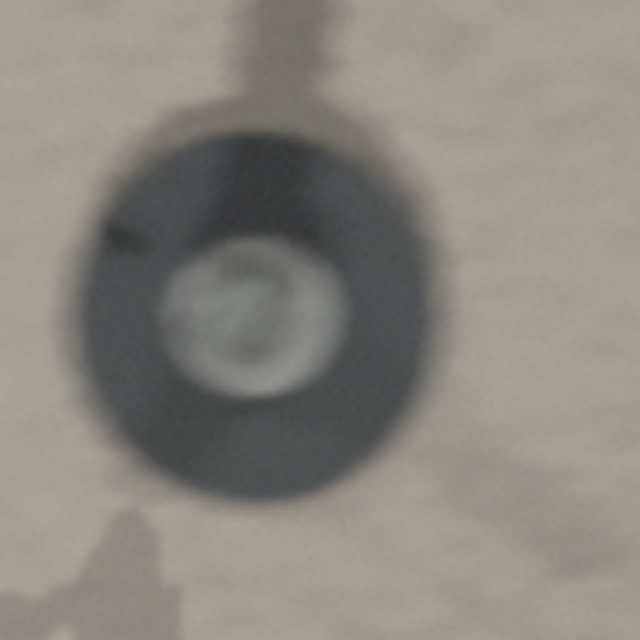

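```bash
sed -i "s#cv2.imwrite(f'pics/{fn}.png',im); return im,c#cv2.imwrite(f'pics/{fn}.png',im); np.save(f'pics/{fn}.npy',c,allow_pickle=True); return im,c#" h.py
python3 - <<'E'
from h import *
st()
im,c=snap('wrist','w7')
st()
print(ell(im,c,0.010,0.65,-0.170,.047,.044,.050,'r7'))
for i in range(2):
  r=ctrl.recognise('wrist','small_spindle'); print(r)
print(c)
print('cam',-c['R'].T@c['t'])
E
```

```text
t 7.6 p [ 0.7148 -0.1688  0.2494] yaw 90.28 ydir [-8.0e-04  4.3e-03 -1.0e+00] F [2.27 4.48 0.5 ] T [ 0.148 -0.104 -0.001] op 0.999 q [-0.39  0.53  1.14  0.    1.48 -1.97]
t 7.65 p [ 0.7144 -0.172   0.2497] yaw 90.3 ydir [-8.0e-04  2.3e-03 -1.0e+00] F [ 0.07 -0.26  0.21] T [-0.016 -0.034  0.011] op 0.998 q [-0.4   0.53  1.14  0.    1.48 -1.97]
((np.float32(24.89196), np.float64(0.651), np.float64(-0.175), np.float64(0.047)), (np.float32(-1.8709776), np.float64(0.633), np.float64(-0.15099999999999997), np.float64(0.048)))
[{'point': [0.6481, -0.1765, 0.0097], 'score': 0.6}]
[{'point': [0.6481, -0.1765, 0.0097], 'score': 0.6}]
{'intrinsics': array([[296.90359529,   0.        , 258.75482512],
       [  0.        , 296.90359529, 187.96500506],
       [  0.        ,   0.        ,   1.        ]]), 'R': array([[-0.00440419,  0.99997913,  0.00472579],
       [ 0.96551516,  0.00302211,  0.26032928],
       [ 0.26030957,  0.00570936, -0.96550833]]), 't': array([ 0.17035061, -0.72475324,  0.19955914])}
cam [ 0.64856335 -0.16929612  0.38054546]
```

View pics/r7.png

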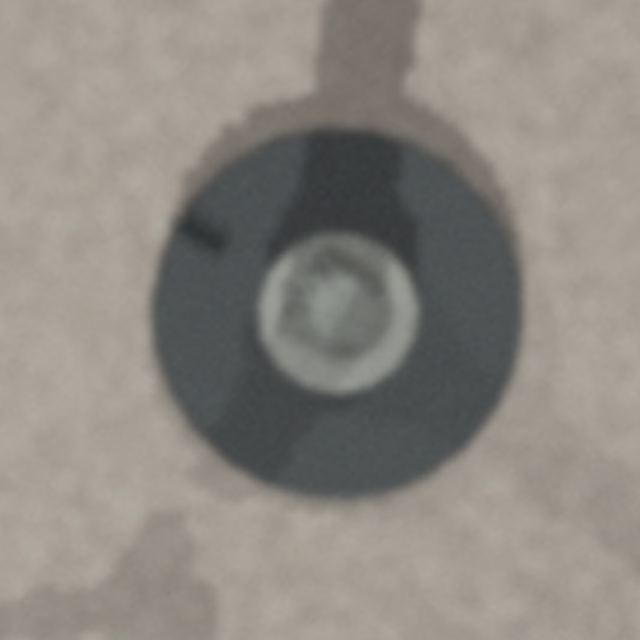

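```bash
python3 - <<'E'
from h import *
o,_,_=st()
im,c=snap('wrist','w8')
st()
print(ell(im,c,0.010,0.65,-0.175,.047,.044,.050,'r8'))
a=rect(im,c,0.010,0.651,-0.175,.05,400);b=rect(im,c,0.084,0.651,-0.175,.025,400)
b=cv2.convertScaleAbs(b,alpha=2,beta=-130)
cv2.imwrite('pics/r8.png',np.hstack([a,b]))
E
```

```text
t 7.75 p [ 0.7138 -0.1774  0.2499] yaw 90.06 ydir [-4.e-04 -5.e-04 -1.e+00] F [ 0.59 -0.03  0.45] T [-0.03   0.044  0.001] op 0.998 q [-0.4   0.53  1.13 -0.    1.48 -1.98]
t 7.8 p [ 0.7137 -0.1788  0.2499] yaw 89.95 ydir [-2.e-04 -6.e-04 -1.e+00] F [-0.46 -0.08  0.42] T [ 0.031  0.019 -0.005] op 0.998 q [-0.41  0.53  1.13 -0.    1.48 -1.98]
((np.float32(24.894087), np.float64(0.651), np.float64(-0.17499999999999996), np.float64(0.047)), (np.float32(-1.6192644), np.float64(0.67), np.float64(-0.15499999999999994), np.float64(0.045)))
```

View pics/r8.png

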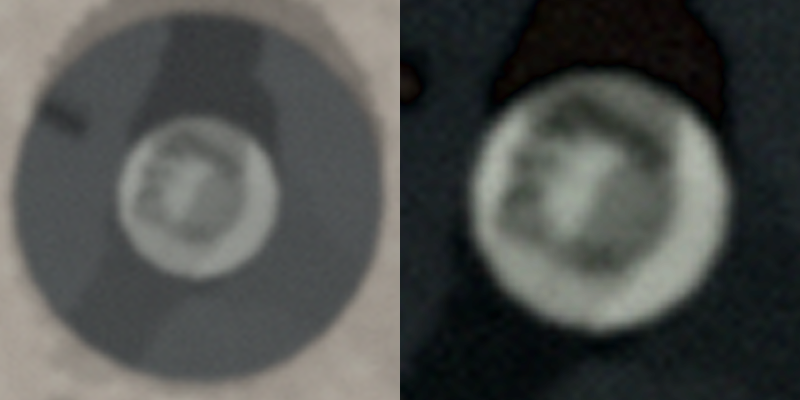

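{"method": "apply_moves", "body": {
  "plan": "0.9 0 0 0 0 0 1;0.9 0 0 0 0 0 1;0.9 0 0 0 0 0 1;0.9 0 0 0 0 0 1;0.9 0 0 0 0 0 1"
}}

```text
time_s: 8.3
eef_pos: [0.7142, 0.0455, 0.2499]
eef_rot: [-0.501, 0.501, 0.499, -0.499]
wrist_force: [0.3, -0.3, -0.3]
opening: 1.004
```

{"method": "apply_moves", "body": {
  "plan": "0.9 0 0 0 0 0 1;0.9 0 0 0 0 0 1;0.7 0 0 0 0 0 1;0 0 0 0 0 0 1;0 0 0 0 0 0 1"
}}

```text
time_s: 8.8
eef_pos: [0.7146, 0.1704, 0.2496]
eef_rot: [-0.5, 0.501, 0.499, -0.5]
wrist_force: [0.6, -0.0, 0.7]
opening: 1.001
```

```bash
python3 - <<'E'
from h import *
o,_,_=st()
ctrl.camera('wrist');ctrl.camera('wrist')
st()
im,c=snap('wrist','w9')
st()
m,_=ell(im,c,0.010,0.655,0.172,.06,.057,.063,'r9');print(m)
a=rect(im,c,0.010,m[1],m[2],.064,400);b=rect(im,c,0.084,m[1],m[2],.03,400)
b=cv2.convertScaleAbs(b,alpha=2,beta=-130)
cv2.imwrite('pics/r9.png',np.hstack([a,b]))
E
```

```text
t 8.8 p [0.7146 0.1704 0.2496] yaw 89.9 ydir [-1.e-04 -8.e-04 -1.e+00] F [ 0.59 -0.05  0.72] T [ 0.04   0.007 -0.016] op 1.001 q [ 0.07  0.53  1.14 -0.    1.48 -1.5 ]
t 8.9 p [0.7148 0.169  0.2497] yaw 89.78 ydir [-1.e-04 -7.e-04 -1.e+00] F [ 0.33 -0.53  0.08] T [ 0.011 -0.006 -0.012] op 1.0 q [ 0.07  0.53  1.14 -0.    1.48 -1.5 ]
t 8.95 p [0.7148 0.1689 0.2497] yaw 89.76 ydir [-2.e-04 -5.e-04 -1.e+00] F [0.42 0.05 0.22] T [ 0.065 -0.007  0.058] op 1.0 q [ 0.07  0.53  1.14 -0.    1.48 -1.5 ]
(np.float32(25.0), np.float64(0.654), np.float64(0.18000000000000002), np.float64(0.059000000000000004))
```

View pics/r9.png

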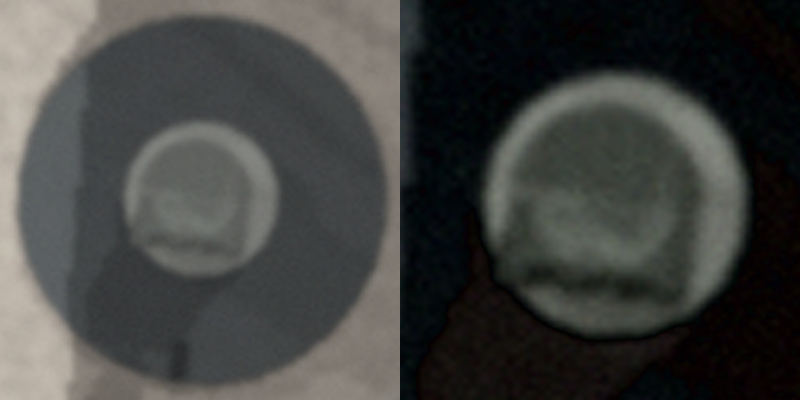

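View pics/w9.png

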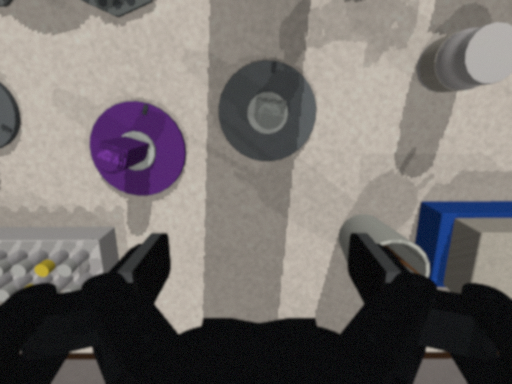

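```bash
python3 - <<'E'
from h import *
im,c=snap('wrist','w10')
st()
m,_=ell(im,c,0.010,0.655,0.176,.06,.057,.063,'r10');print(m)
for n in ('wrist','scene','side'):
  if n!='wrist': snap(n,'x'+n)
  for t in ('wide_spindle','jar','small1','wide1'):
    r=ctrl.recognise(n,t); print(n,t,[(round(d['score'],2),np.round(d['point'],3).tolist()) for d in r])
st()
E
```

```text
t 9.0 p [0.7148 0.169  0.2498] yaw 89.76 ydir [-1.e-04 -4.e-04 -1.e+00] F [-0.88  0.62  0.33] T [-0.003 -0.001  0.036] op 1.0 q [ 0.07  0.53  1.14 -0.    1.48 -1.5 ]
(np.float32(25.0), np.float64(0.654), np.float64(0.17900000000000002), np.float64(0.060000000000000005))
wrist wide_spindle [(0.79, [0.65, 0.18, 0.008]), (0.6, [0.695, 0.022, 0.009])]
wrist jar [(0.56, [0.604, 0.37, 0.08])]
wrist small1 []
wrist wide1 [(0.68, [0.535, 0.011, 0.01])]
scene wide_spindle [(0.93, [0.664, 0.17, 0.011]), (0.91, [0.711, 0.007, 0.014]), (0.43, [0.494, 0.144, 0.008])]
scene jar [(0.68, [0.617, 0.373, 0.058])]
scene small1 [(0.74, [0.49, 0.28, 0.008]), (0.57, [0.496, 0.144, 0.004])]
scene wide1 [(0.78, [0.499, 0.006, 0.008]), (0.62, [0.495, -0.142, 0.009]), (0.28, [0.665, 0.17, 0.009])]
side wide_spindle [(0.95, [0.64, 0.167, 0.01]), (0.88, [0.684, 0.007, 0.015])]
side jar [(0.73, [0.591, 0.363, 0.056])]
side small1 [(0.68, [0.477, 0.138, 0.012]), (0.57, [0.476, 0.27, 0.009])]
side wide1 [(0.94, [0.48, -0.002, 0.01]), (0.87, [0.477, -0.145, 0.011])]
t 9.7 p [0.7143 0.1715 0.2498] yaw 89.93 ydir [-0.  0. -1.] F [0.13 0.14 1.28] T [ 0.003  0.021 -0.031] op 0.999 q [ 0.07  0.53  1.14  0.    1.48 -1.5 ]
```

```bash
python3 - <<'E'
from h import *
im,c=snap('wrist','w11')
st()
m,_=ell(im,c,0.010,0.655,0.176,.06,.057,.063,'r10');print(m)
for t in ('wide_spindle','jar'):
    r=ctrl.recognise('wrist',t); print(t,[(round(d['score'],2),np.round(d['point'],3).tolist()) for d in r])
a=np.load('pics/w9.npy',allow_pickle=True).item()
for k in (a,c): print(-k['R'].T@k['t']);print(k['R'])
E
```

```text
t 9.75 p [0.7143 0.1714 0.2498] yaw 89.93 ydir [-0. -0. -1.] F [0.17 0.6  0.4 ] T [-0.031 -0.031  0.021] op 0.999 q [ 0.07  0.53  1.14 -0.    1.48 -1.5 ]
(np.float32(25.0), np.float64(0.654), np.float64(0.18000000000000002), np.float64(0.060000000000000005))
wide_spindle [(0.91, [0.648, 0.179, 0.005]), (0.6, [0.693, 0.021, 0.008])]
jar [(0.92, [0.601, 0.373, 0.078])]
[0.64849182 0.16968127 0.38071953]
[[ 4.31871900e-03  9.99990648e-01 -2.30369946e-04]
 [ 9.65364733e-01 -4.10908045e-03  2.60871707e-01]
 [ 2.60868320e-01 -1.34902262e-03 -9.65373451e-01]]
[0.64798319 0.17190774 0.38083492]
[[ 1.74665240e-03  9.99998383e-01  4.27727264e-04]
 [ 9.65336345e-01 -1.79774800e-03  2.61002890e-01]
 [ 2.61003237e-01 -4.29806486e-05 -9.65337925e-01]]
```

```bash
python3 - <<'E'
from h import *
for n in ('scene','side'):
    im=cv2.imread(f'pics/x{n}.png'); c=ctrl.get_calibration(n)
    print(n,ell(im,c,0.010,0.654,0.176,.06,.058,.062,'q'+n)[0], ell(im,c,0.010,0.651,-0.175,.06,.045,.049,'qq'+n)[0])
E
```

```text
scene (np.float32(20.932707), np.float64(0.66), np.float64(0.17600000000000002), np.float64(0.061000000000000006)) (np.float32(22.9704), np.float64(0.657), np.float64(-0.17499999999999996), np.float64(0.049))
side (np.float32(11.163253), np.float64(0.651), np.float64(0.17300000000000001), np.float64(0.061000000000000006)) (np.float32(15.538551), np.float64(0.649), np.float64(-0.17999999999999997), np.float64(0.049))
```

{"method": "apply_moves", "body": {
  "plan": "-0.67 0.1 0.64 0 0 0 1;-0.67 0.1 0.64 0 0 0 1;-0.67 0.2 0.64 0 0 0 1;-0.67 0.2 0.64 0 0 0 1;-0.67 0.2 0.64 0 0 0 1"
}}

```text
time_s: 10.35
eef_pos: [0.5528, 0.003, 0.2096]
eef_rot: [-0.5, 0.501, 0.5, -0.5]
wrist_force: [-0.1, -0.9, 0.3]
opening: 1.001
```

{"method": "apply_moves", "body": {
  "plan": "0 0 0 0 0 0 1;0 0 0 0 0 0 1;0 0 0 0 0 0 1;0 0 0 0 0 0 1;0 0 0 0 0 0 1"
}}

```text
time_s: 10.85
eef_pos: [0.555, 0.0048, 0.2101]
eef_rot: [-0.5, 0.5, 0.5, -0.5]
wrist_force: [0.3, -0.0, 0.5]
opening: 0.998
```

```bash
python3 - <<'E'
from h import *
st()
im,c=snap('wrist','w12')
st()
print(ctrl.recognise('wrist','wide1'))
m,_=ell(im,c,0.007,0.489,0.003,.06,.052,.056,'r12');print(m)
a=rect(im,c,0.007,m[1],m[2],.06,400);b=rect(im,c,0.022,m[1],m[2],.04,400)
b=cv2.convertScaleAbs(b,alpha=2,beta=-60)
cv2.imwrite('pics/r12.png',np.hstack([a,b]))
E
```

```text
t 10.85 p [0.555  0.0048 0.2101] yaw 90.0 ydir [ 8.e-04 -1.e-04 -1.e+00] F [ 0.27 -0.01  0.49] T [ 0.013  0.032 -0.05 ] op 0.998 q [-0.21  0.17  1.69  0.    1.28 -1.78]
t 10.9 p [0.5548 0.0048 0.21  ] yaw 89.99 ydir [ 5.e-04 -0.e+00 -1.e+00] F [-0.37 -0.84  0.76] T [-0.026 -0.002 -0.021] op 1.001 q [-0.21  0.17  1.69  0.    1.28 -1.78]
[{'point': [0.4775, -0.1314, 0.0086], 'score': 0.97}, {'point': [0.4871, 0.0131, 0.0056], 'score': 0.73}]
(np.float32(23.338726), np.float64(0.489), np.float64(0.010000000000000023), np.float64(0.055))
```

View pics/r12.png

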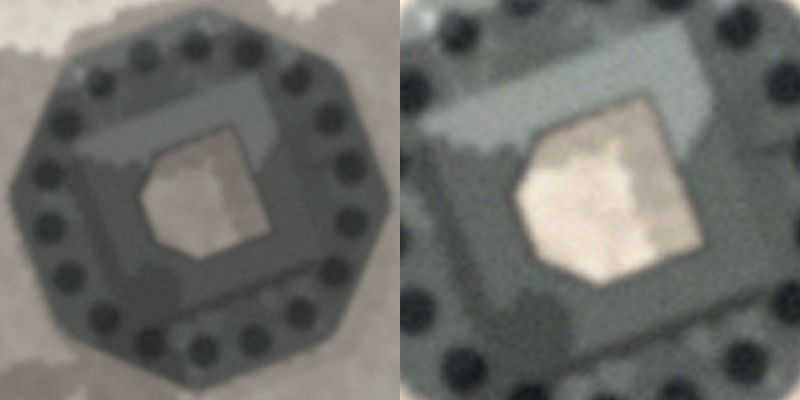

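{"method": "apply_moves", "body": {
  "plan": "0.06 0 0.65 0 0 0 1;0.06 0 0.65 0 0 0 1;0 0 0 0 -0.92 0 1;0 0.5 0 0 -0.92 0 1;0 0.5 0 0 -0.92 0 1"
}}

```text
time_s: 11.45
eef_pos: [0.4901, 0.0103, 0.1603]
eef_rot: [-0.409, 0.411, 0.577, -0.576]
wrist_force: [-0.5, -0.5, -1.0]
opening: 0.999
```

{"method": "apply_moves", "body": {
  "plan": "0 0.6 0 0 0 0 1;0 0.6 0 0 0 0 1;0 0.5 0 0 0 0 1;0 0.2 0 0 0 0 1;0 0 0 0 0 0 1"
}}

```text
time_s: 11.95
eef_pos: [0.4882, 0.0106, 0.0636]
eef_rot: [0.412, -0.41, -0.575, 0.576]
wrist_force: [0.0, -0.8, 0.4]
opening: 1.0
```

```bash
python3 - <<'E'
from h import *
plan([.4895,.011,.03],108.7)
im,c=snap('wrist','w13')
E
```

```text
t 11.95 p [0.4882 0.0106 0.0636] yaw 108.92 ydir [-3.e-03  7.e-04 -1.e+00] F [ 0.03 -0.79  0.39] T [0.046 0.023 0.05 ] op 1.0 q [-0.22  0.24  1.95 -0.    0.96 -2.12]
shift total shares [-0.002  0.672 -0.03 ] turn shares [-0.022  0.031  0.014] (min rows 0.7)
shift in goal axes [-0.     0.672 -0.028]
```

View pics/w13.png

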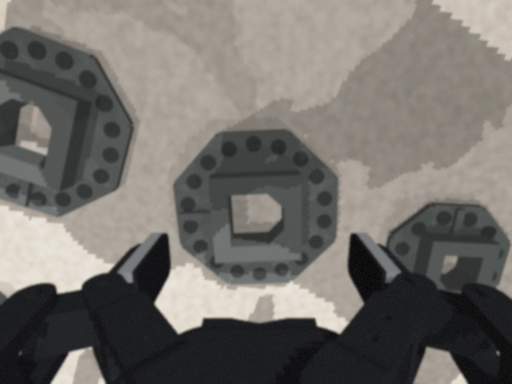

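```bash
python3 - <<'E'
from h import *
c=np.load('pics/w13.npy',allow_pickle=True).item()
im=cv2.imread('pics/w13.png')
# hub outer corners top: view
cv2.imwrite('pics/w13c.png',cv2.resize(im[120:290,165:345],None,fx=4,fy=4,interpolation=3))
E
```

```text
(no output)
```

View pics/w13c.png

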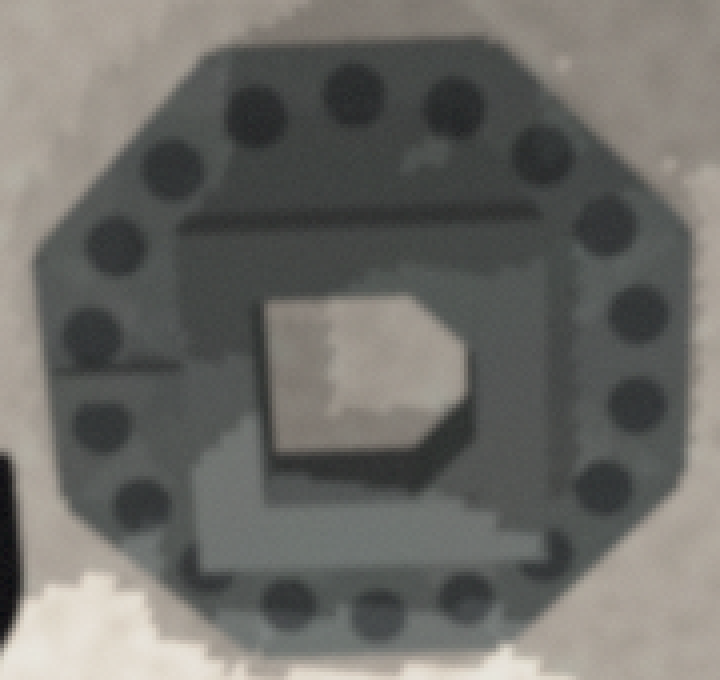

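```bash
python3 - <<'E'
from h import *
c=np.load('pics/w13.npy',allow_pickle=True).item()
P=np.array([unproj(c,(165+u/4,120+v/4),.022) for u,v in [(203,570),(548,560),(545,224),(181,234)]])
print(P,P.mean(0))
print([np.linalg.norm(P[i]-P[(i+1)%4]) for i in range(4)])
B=np.array([unproj(c,(165+u/4,120+v/4),.022) for u,v in [(262,300),(266,505),]]);print(B)
E
```

```text
[[ 0.52559409 -0.0053967   0.022     ]
 [ 0.50594895  0.0466976   0.022     ]
 [ 0.45429642  0.02634575  0.022     ]
 [ 0.47329902 -0.02455368  0.022     ]] [0.48978462 0.01077324 0.022     ]
[np.float64(0.05567537018026221), np.float64(0.05551740183720928), np.float64(0.054330937959957276), np.float64(0.05569348829855895)]
[[ 0.47918778 -0.01002612  0.022     ]
 [ 0.51137561  0.00077421  0.022     ]]
```

{"method": "apply_moves", "body": {
  "plan": "0 0.4 -0.03 0 0 0 1;0 0.25 0 0 0 0 1;0 0.12 0 0 0 0 1;0 0.1 0 0 0 0 1;0 0 0 0 0 0 1"
}}

```text
time_s: 12.5
eef_pos: [0.4904, 0.0107, 0.0211]
eef_rot: [0.411, -0.411, -0.575, 0.575]
wrist_force: [0.3, 0.6, 0.5]
opening: 0.999
```

```bash
python3 - <<'E'
from h import *
plan([.4898,.0108,.02],108.7)
E
```

```text
t 12.5 p [0.4904 0.0107 0.0211] yaw 108.89 ydir [-5.e-04  1.e-04 -1.e+00] F [0.28 0.58 0.51] T [-0.004  0.03  -0.005] op 0.999 q [-0.22  0.33  1.95 -0.    0.86 -2.12]
shift total shares [0.006 0.023 0.01 ] turn shares [-0.004  0.028  0.002] (min rows 0.0)
shift in goal axes [0.006 0.023 0.01 ]
```

{"method": "apply_moves", "body": {
  "plan": "0 0.02 0 0 0 0 0;0 0 0 0 0 0 0;0 0 0 0 0 0 0;0 0 0 0 0 0 0;0 0 0 0 0 0 0"
}}

```text
time_s: 13.0
eef_pos: [0.4911, 0.0105, 0.0214]
eef_rot: [-0.411, 0.411, 0.575, -0.575]
wrist_force: [-2.4, 0.2, 7.8]
opening: 0.634
```

```bash
python3 - <<'E'
from h import *
plan([.4898,.0108,.02],108.7)
im,c=snap('wrist','w14')
E
```

```text
t 13.0 p [0.4911 0.0105 0.0214] yaw 108.91 ydir [ 9.e-04 -3.e-04 -1.e+00] F [-2.43  0.16  7.81] T [0.104 0.387 0.103] op 0.634 q [-0.22  0.33  1.95 -0.    0.86 -2.12]
shift total shares [0.013 0.027 0.022] turn shares [ 0.006  0.031 -0.005] (min rows 0.0)
shift in goal axes [0.013 0.027 0.022]
```

View pics/w14.png

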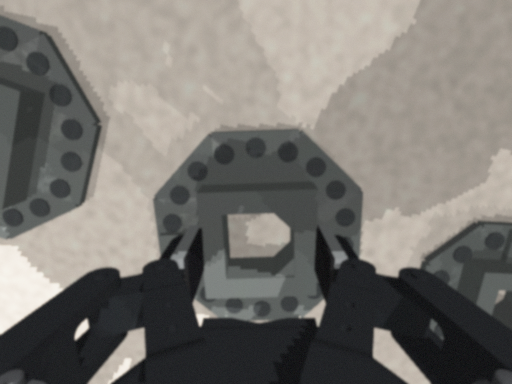

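```bash
python3 - <<'E'
from h import *
im=cv2.imread('pics/w14.png')
im=cv2.convertScaleAbs(im,alpha=1.6,beta=0)
cv2.imwrite('pics/w14c.png',cv2.resize(im[160:310,170:350],None,fx=4,fy=4,interpolation=3))
E
```

```text
(no output)
```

View pics/w14c.png

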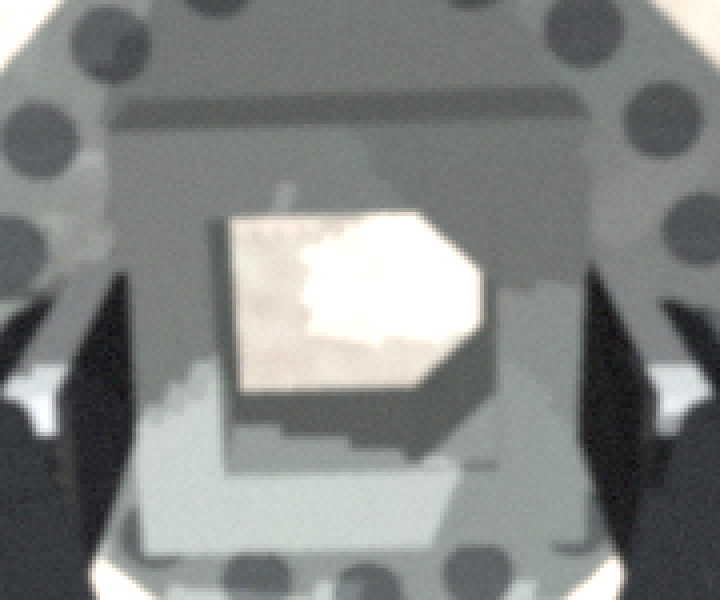

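```bash
python3 - <<'E'
from h import *
c=np.load('pics/w14.npy',allow_pickle=True).item()
o,R,y=st()
P=np.array([unproj(c,(170+u/4,160+v/4),.022) for u,v in [(112,132),(588,117),(588,547),(140,553)]])
print(P,P.mean(0)); print(R.T@(P.mean(0)-o['eef_pos']))
E
grep -n "" h.py | sed -n 5,12p
```

```text
t 13.05 p [0.4911 0.0105 0.0214] yaw 108.91 ydir [ 9.e-04 -3.e-04 -1.e+00] F [-2.1   0.48  7.44] T [0.112 0.448 0.035] op 0.637 q [-0.22  0.33  1.95 -0.    0.86 -2.12]
[[ 0.47291599 -0.02452778  0.022     ]
 [ 0.45365603  0.02628088  0.022     ]
 [ 0.50603192  0.04725393  0.022     ]
 [ 0.52519195 -0.00604498  0.022     ]] [0.48944897 0.01074051 0.022     ]
[ 0.00072935 -0.00061955  0.00147226]
5:def st():
6:    o=ctrl.get_obs(); R=Rt(o['eef_rot']).as_matrix()
7:    yaw=np.degrees(np.arctan2(R[1,0],R[0,0]))
8:    print('t',round(o['time_s'],2),'p',np.round(o['eef_pos'],4),'yaw',round(yaw,2),'ydir',np.round(R[:,1],4),'F',np.round(o['wrist_force'],2),'T',np.round(o['torque'],3),'op',round(o['opening'],3),'q',np.round(o['q'],2))
9:    return o,R,yaw
10:def plan(p=None,yaw=None,yawT=None):
11:    """shares to reach world pos p and x-axis yaw (deg) with tool down"""
12:    o,R,y0=st()
```

{"method": "apply_moves", "body": {
  "plan": "0 -0.3 0 0 0 0 0;0 -0.7 0 0 0 0 0;0 -0.8 0 0 0 0 0;0 -0.8 0 0 0 0 0;0 -0.2 0 0 0.5 0 0"
}}

```text
time_s: 13.55
eef_pos: [0.4932, 0.0101, 0.1653]
eef_rot: [-0.426, 0.431, 0.564, -0.561]
wrist_force: [-0.1, 0.2, -1.7]
opening: 0.639
```

{"method": "apply_moves", "body": {
  "plan": "0.29 0 -0.62 0 1 0 0;0.37 0 -0.78 0 1 0 0;0.46 0 -0.75 0 1 0 0;0.51 0 -0.70 0 1 0 0;0.3 0 -0.4 0 1 0 0"
}}

```text
time_s: 14.05
eef_pos: [0.6509, 0.1159, 0.1602]
eef_rot: [-0.576, 0.576, 0.41, -0.41]
wrist_force: [-0.1, -0.4, -1.5]
opening: 0.634
```

{"method": "apply_moves", "body": {
  "plan": "0 0 0 0 1 0 0;0 0 0 0 1 0 0;0 0 0 0 1 0 0;0 0 0 0 1 0 0;0 0 0 0 1 0 0"
}}

```text
time_s: 14.55
eef_pos: [0.6486, 0.1139, 0.16]
eef_rot: [0.672, -0.672, -0.221, 0.221]
wrist_force: [-0.6, 0.7, -2.0]
opening: 0.636
```

{"method": "apply_moves", "body": {
  "plan": "0 0 0 0 1 0 0;0 0 0 0 1 0 0;0 0 0 0 1 0 0;0 0 0 0 1 0 0;0 0 0 0 1 0 0"
}}

```text
time_s: 15.05
eef_pos: [0.6486, 0.1139, 0.16]
eef_rot: [0.707, -0.707, -0.012, 0.013]
wrist_force: [0.0, 0.2, -1.9]
opening: 0.634
```

```bash
python3 - <<'E'
from h import *
plan([.6538,.1785,.15],-8)
im,c=snap('wrist','w15')
E
```

```text
t 15.05 p [0.6486 0.1139 0.16  ] yaw 2.04 ydir [-8.e-04 -0.e+00 -1.e+00] F [ 0.01  0.2  -1.89] T [0.003 0.031 0.013] op 0.634 q [-0.01  0.44  1.45 -0.    1.25 -0.04]
shift total shares [0.15  0.2   1.288] turn shares [ 0.     1.461 -0.007] (min rows 1.3)
shift in goal axes [-0.077  0.2    1.295]
```

View pics/w15.png

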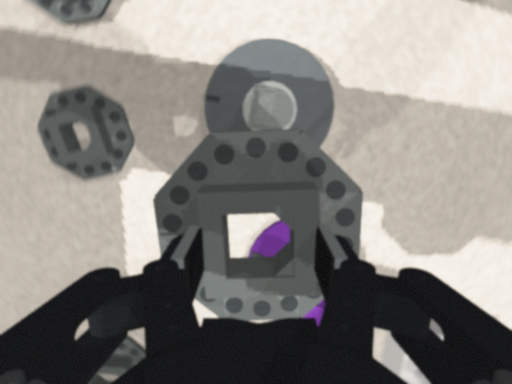

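{"method": "apply_moves", "body": {
  "plan": "0 0 0 0 0.73 0 0;0 0 0 0 0.73 0 0;-0.04 0 0.5 0 0 0 0;-0.04 0 0.3 0 0 0 0;0 0 0 0 0 0 0"
}}

```text
time_s: 15.6
eef_pos: [0.6499, 0.1562, 0.1601]
eef_rot: [0.706, -0.705, 0.046, -0.046]
wrist_force: [-0.4, -0.5, -1.5]
opening: 0.634
```

```bash
python3 - <<'E'
from h import *
ctrl.camera('wrist');ctrl.camera('wrist');ctrl.camera('wrist')
plan([.6538,.1785,.15],-8)
im,c=snap('wrist','w16')
a=rect(im,c,0.010,.654,.18,.064,400);b=rect(im,c,0.084,.654,.18,.03,400)
cv2.imwrite('pics/r16.png',np.hstack([a,b]))
E
```

```text
t 15.75 p [0.6503 0.1538 0.1601] yaw -7.64 ydir [-3.e-04 -6.e-04 -1.e+00] F [-0.2   1.02 -1.66] T [-0.019 -0.02  -0.015] op 0.633 q [ 0.06  0.46  1.42 -0.    1.26  0.19]
shift total shares [0.005 0.202 0.5  ] turn shares [ 0.005  0.053 -0.002] (min rows 0.5)
shift in goal axes [0.001 0.202 0.5  ]
```

View pics/w16.png

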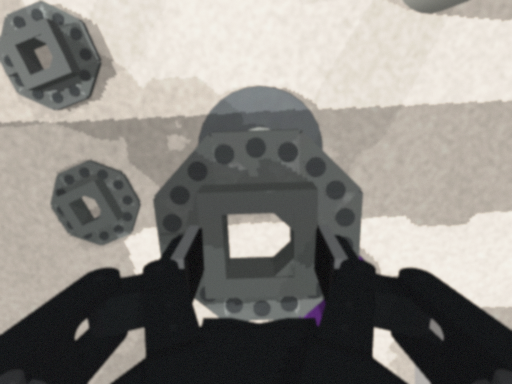

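View pics/r16.png

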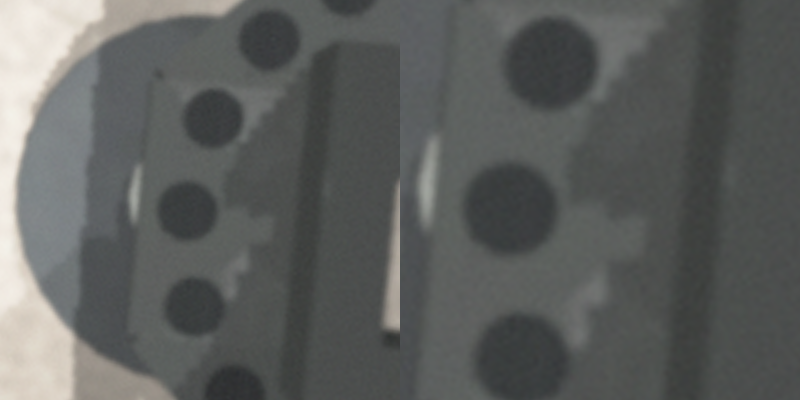

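{"method": "apply_moves", "body": {
  "plan": "0 0 0.3 0 0.05 0 0;0 0.2 0.18 0 0 0 0;0 0.1 0 0 0 0 0;0 0 0 0 0 0 0;0 0 0 0 0 0 0"
}}

```text
time_s: 16.3
eef_pos: [0.6533, 0.1777, 0.1446]
eef_rot: [-0.705, 0.706, -0.05, 0.049]
wrist_force: [0.0, 0.2, -2.0]
opening: 0.637
```

```bash
python3 - <<'E'
from h import *
ctrl.camera('wrist')
plan([.6533,.178,.15],-8)
im,c=snap('wrist','w17')
im=cv2.convertScaleAbs(im,alpha=1.6,beta=0)
cv2.imwrite('pics/w17c.png',cv2.resize(im[160:310,170:350],None,fx=4,fy=4,interpolation=3))
E
```

```text
t 16.35 p [0.6536 0.1776 0.1451] yaw -8.06 ydir [-3.e-04 -2.e-04 -1.e+00] F [ 0.3   0.27 -1.23] T [0.025 0.025 0.003] op 0.634 q [ 0.09  0.49  1.41 -0.    1.24  0.23]
shift total shares [-0.008 -0.098  0.007] turn shares [ 0.002 -0.009 -0.003] (min rows 0.1)
shift in goal axes [-0.008 -0.098  0.007]
```

View pics/w17c.png

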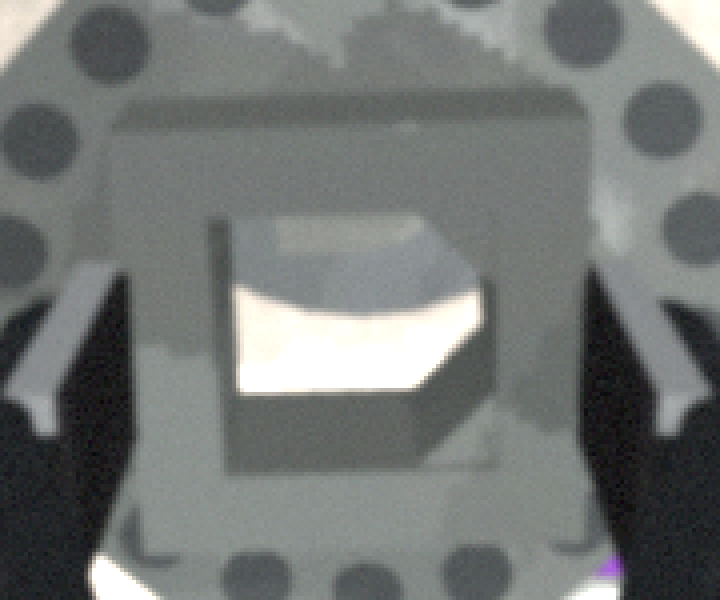

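```bash
cat >> h.py <<'E'
def dshape(cx,cy,yaw,h,z):
    """D outline, half-width h, flat on +x with square corners"""
    a=np.radians(yaw); th=np.linspace(np.pi/2,3*np.pi/2,30)
    L=np.r_[[[h,-h],[h,h]],np.c_[h*np.cos(th),h*np.sin(th)]]
    R=np.array([[np.cos(a),-np.sin(a)],[np.sin(a),np.cos(a)]])
    return np.c_[L@R.T+[cx,cy],np.full(len(L),z)]
def draw(im,c,P,col,x0,y0,s):
    p=np.array([proj(c,X) for X in P]); p=((p-[x0,y0])*s).astype(np.int32)
    cv2.polylines(im,[p],True,col,1)
E
python3 - <<'E'
from h import *
im=cv2.imread('pics/w17c.png'); c=np.load('pics/w17.npy',allow_pickle=True).item()
o,R,y=st()
ax=o['eef_pos']+R@[0,0,.0015]
draw(im,c,dshape(.6535,.1795,172,.015,.084),(0,0,255),170,160,4)
draw(im,c,dshape(ax[0],ax[1],172,.017,.1451-.0214),(0,255,0),170,160,4)
draw(im,c,dshape(ax[0],ax[1],172,.017,.1451-.0214+.022),(0,255,0),170,160,4)
cv2.imwrite('pics/w17d.png',im)
E
```

```text
t 16.4 p [0.6538 0.1775 0.1454] yaw -8.07 ydir [ 1.e-04 -1.e-04 -1.e+00] F [ 0.43  0.45 -1.45] T [-0.039  0.036 -0.03 ] op 0.633 q [ 0.09  0.49  1.4  -0.    1.24  0.23]
```

View pics/w17d.png

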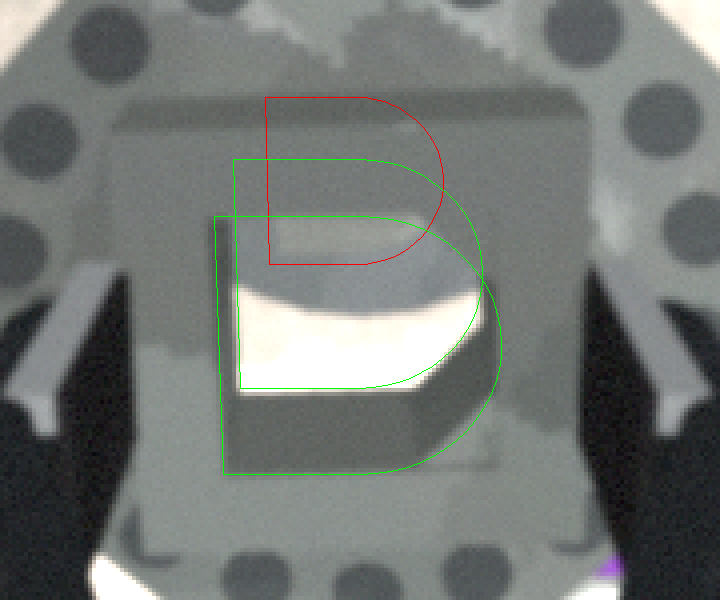

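{"method": "apply_moves", "body": {
  "plan": "-0.005 0.2 0.02 0 0 0 0;0 0.2 0 0 0 0 0;0 0.2 0 0 0 0 0;0 0.2 0 0 0 0 0;0 0.1 0 0 0 0 0"
}}

```text
time_s: 16.9
eef_pos: [0.6526, 0.1787, 0.0982]
eef_rot: [-0.705, 0.706, -0.051, 0.049]
wrist_force: [-0.2, -0.5, -2.0]
opening: 0.635
```

```bash
python3 - <<'E'
from h import *
plan([.6535,.1785,.10],-8)
im,c=snap('wrist','w18')
im=cv2.convertScaleAbs(im,alpha=1.6,beta=0)
cv2.imwrite('pics/w18c.png',cv2.resize(im[160:310,170:350],None,fx=4,fy=4,interpolation=3))
E
```

```text
t 16.9 p [0.6526 0.1787 0.0982] yaw -8.06 ydir [-2.6e-03 -3.0e-04 -1.0e+00] F [-0.22 -0.51 -2.04] T [-0.009 -0.066  0.077] op 0.635 q [ 0.09  0.55  1.43 -0.    1.17  0.23]
shift total shares [ 0.019 -0.036 -0.001] turn shares [ 0.005 -0.009 -0.021] (min rows 0.0)
shift in goal axes [ 0.019 -0.036 -0.001]
```

View pics/w18c.png

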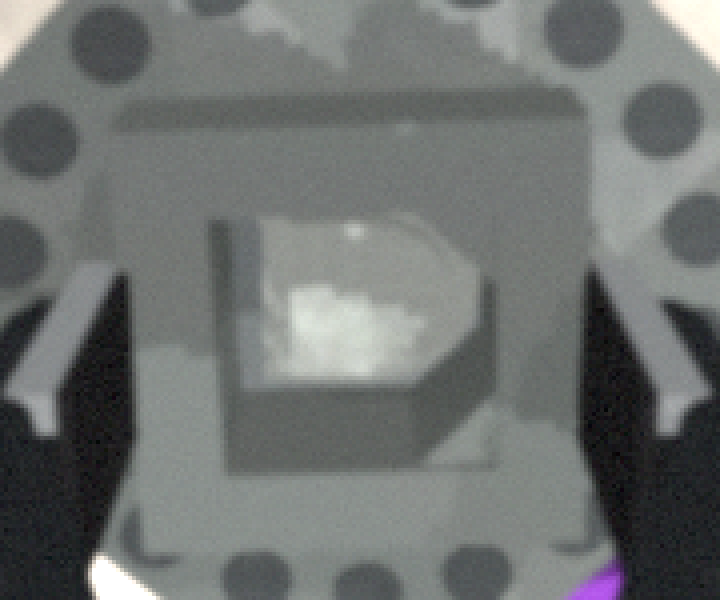

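{"method": "apply_moves", "body": {
  "plan": "0.01 0.06 0 0 0 0 0;0 0.06 0 0 0 0 0;0 0.06 0 0 0 0 0;0 0.06 0 0 0 0 0;0 0.06 0 0 0 0 0"
}}

```text
time_s: 17.45
eef_pos: [0.6541, 0.1788, 0.0852]
eef_rot: [0.705, -0.705, 0.05, -0.05]
wrist_force: [-0.8, 1.1, -1.8]
opening: 0.629
```

```bash
python3 - <<'E'
from h import *
plan([.6535,.1785,.10],-8)
im,c=snap('wrist','w19')
im=cv2.convertScaleAbs(im,alpha=1.6,beta=0)
cv2.imwrite('pics/w19c.png',cv2.resize(im[160:310,170:350],None,fx=4,fy=4,interpolation=3))
E
```

```text
t 17.45 p [0.6541 0.1788 0.0852] yaw -8.06 ydir [ 3.e-04  0.e+00 -1.e+00] F [-0.84  1.14 -1.78] T [-0.004  0.034  0.019] op 0.629 q [0.09 0.56 1.43 0.   1.14 0.23]
shift total shares [-0.012 -0.295 -0.007] turn shares [-0.001 -0.008  0.002] (min rows 0.3)
shift in goal axes [-0.012 -0.295 -0.007]
```

View pics/w19c.png

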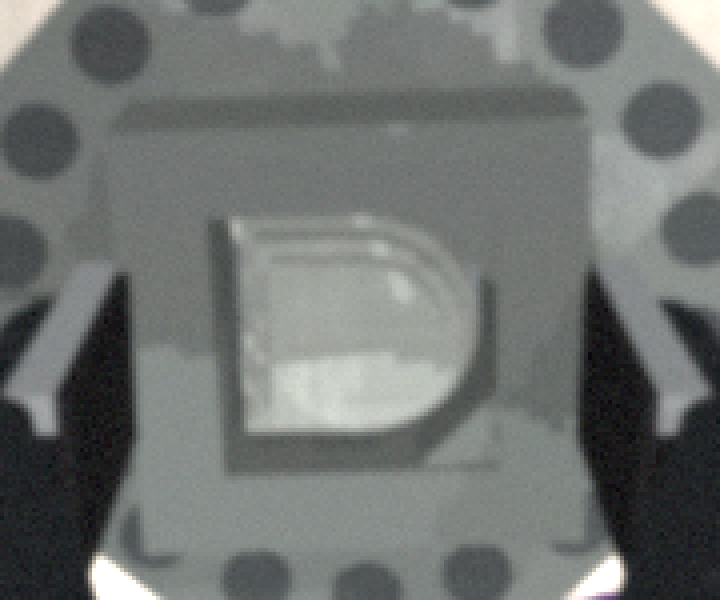

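{"method": "apply_moves", "body": {
  "plan": "-0.01 0.12 0 0 0 0 0;0 0.12 0 0 0 0 0;0 0.12 0 0 0 0 0;0 0.12 0 0 0 0 0;0 0.08 0 0 0 0 0"
}}

```text
time_s: 18.0
eef_pos: [0.6532, 0.1788, 0.0563]
eef_rot: [-0.705, 0.705, -0.05, 0.049]
wrist_force: [0.6, -0.6, -2.9]
opening: 0.637
```

{"method": "apply_moves", "body": {
  "plan": "0 0.03 0 0 0 0 0;0 0.03 0 0 0 0 0;0 0.03 0 0 0 0 0;0 0.03 0 0 0 0 0;0 0.0 0 0 0 0 0"
}}

```text
time_s: 18.5
eef_pos: [0.6535, 0.1788, 0.0512]
eef_rot: [-0.705, 0.705, -0.05, 0.05]
wrist_force: [-0.4, -0.8, -2.2]
opening: 0.632
```

{"method": "apply_moves", "body": {
  "plan": "0 0.03 0 0 0 0 0;0 0.03 0 0 0 0 0;0 0.03 0 0 0 0 0;0 0.03 0 0 0 0 0;0 0.0 0 0 0 0 0"
}}

```text
time_s: 19.0
eef_pos: [0.6533, 0.1788, 0.0449]
eef_rot: [-0.705, 0.705, -0.05, 0.049]
wrist_force: [-0.2, -0.1, -2.2]
opening: 0.635
```

{"method": "apply_moves", "body": {
  "plan": "0 0.025 0 0 0 0 0;0 0.025 0 0 0 0 0;0 0.025 0 0 0 0 0;0 0.025 0 0 0 0 0;0 0.0 0 0 0 0 0"
}}

```text
time_s: 19.5
eef_pos: [0.6539, 0.1789, 0.0442]
eef_rot: [-0.705, 0.705, -0.05, 0.05]
wrist_force: [-11.0, -0.9, 22.8]
opening: 0.631
```

{"method": "apply_moves", "body": {
  "plan": "0 -0.03 0 0 0 0 0;0 -0.03 0 0 0 0 0;0 -0.01 0 0 0 0 0;0 0 0 0 0 0 0;0 0 0 0 0 0 0"
}}

```text
time_s: 20.0
eef_pos: [0.6539, 0.1789, 0.0443]
eef_rot: [0.705, -0.705, 0.049, -0.05]
wrist_force: [-1.7, 0.1, 5.6]
opening: 0.629
```

```bash
python3 - <<'E'
from h import *
st()
E
```

```text
t 20.0 p [0.6539 0.1789 0.0443] yaw -8.06 ydir [ 6.e-04  1.e-04 -1.e+00] F [-1.7   0.07  5.57] T [-0.012  0.449  0.03 ] op 0.629 q [0.09 0.62 1.44 0.   1.08 0.23]
```

{"method": "apply_moves", "body": {
  "plan": "0 0 0 0 0 0 1;0 0 0 0 0 0 1;0 0 0 0 0 0 1;0 0 0 0 0 0 1;0 -0.2 0 0 0 0 1"
}}

```text
time_s: 20.5
eef_pos: [0.6522, 0.1786, 0.0523]
eef_rot: [-0.705, 0.706, -0.051, 0.049]
wrist_force: [-0.1, 0.4, 0.3]
opening: 0.996
```

{"method": "apply_moves", "body": {
  "plan": "0 -0.7 0 0 0 0 1;0 -0.9 0 0 0 0 1;0 -0.9 0 0 0 0 1;0 -0.5 0 0 -0.5 0 1;0 -0.1 0 0 -1 0 1"
}}

```text
time_s: 21.0
eef_pos: [0.6561, 0.1791, 0.2155]
eef_rot: [0.707, -0.707, -0.018, 0.012]
wrist_force: [0.6, 0.4, -0.0]
opening: 1.001
```

```bash
python3 - <<'E'
from h import *
st()
im,c=snap('wrist','w20')
snap('side','s20')
E
```

```text
t 21.0 p [0.6561 0.1791 0.2155] yaw 2.45 ydir [ 9.3e-03  8.0e-04 -1.0e+00] F [ 0.63  0.42 -0.04] T [-0.02  -0.036 -0.015] op 1.001 q [ 0.09  0.43  1.35 -0.    1.35  0.05]
```

View pics/w20.png

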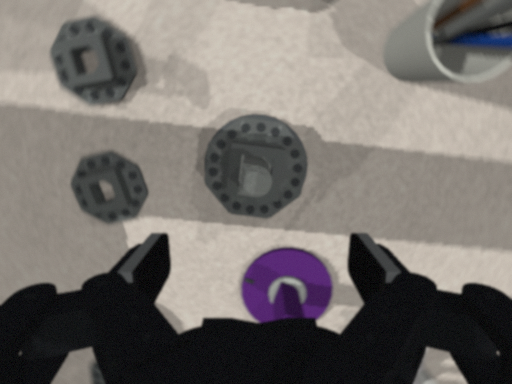

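View pics/s20.png

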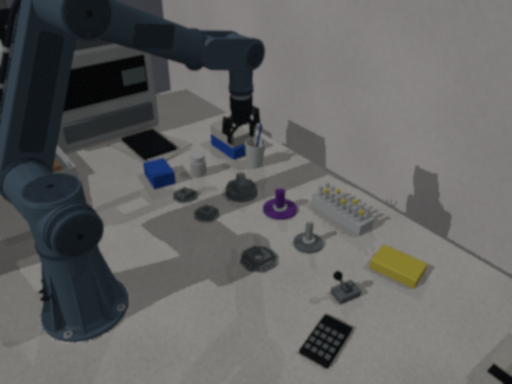

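```bash
python3 - <<'E'
from h import *
im=cv2.imread('pics/w12.png'); c=np.load('pics/w12.npy',allow_pickle=True).item()
a=rect(im,c,0.007,.482,-.132,.06,400)
im=cv2.imread('pics/w11.png'); c=np.load('pics/w11.npy',allow_pickle=True).item()
im2=cv2.imread('pics/w1.png')
cv2.imwrite('pics/r20.png',np.hstack([a]))
im=cv2.imread('pics/w20.png'); c=np.load('pics/w20.npy',allow_pickle=True).item()
cv2.imwrite('pics/r20.png',np.hstack([a,rect(im,c,0.007,.49,.20,.15,600)[100:500]]))
E
```

```text
(no output)
```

View pics/r20.png

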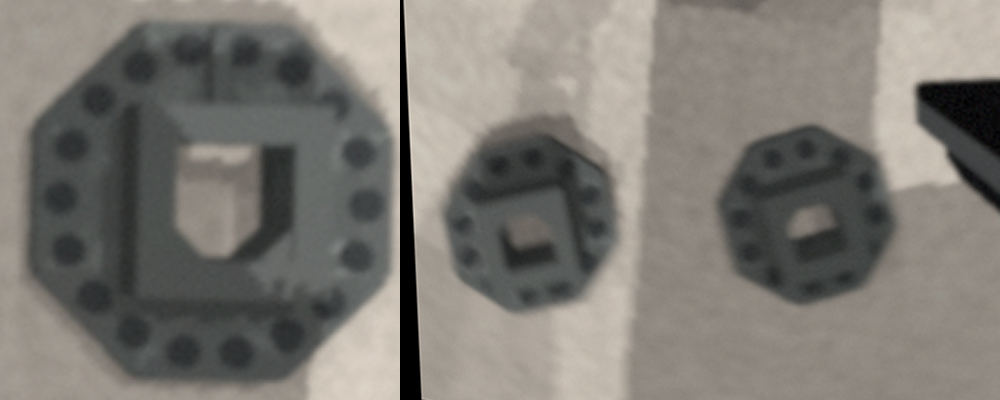

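{"method": "apply_moves", "body": {
  "plan": "-0.42 0 -0.82 0 0 0 1;-0.42 0 -0.82 0 0 0 1;-0.42 0 -0.82 0 0 0 1;-0.42 0 -0.82 0 0 0 1;-0.42 0 -0.82 0 0 0 1"
}}

```text
time_s: 21.6
eef_pos: [0.5551, -0.0314, 0.2079]
eef_rot: [0.707, -0.707, -0.012, 0.013]
wrist_force: [-0.0, -0.5, 0.8]
opening: 1.001
```

{"method": "apply_moves", "body": {
  "plan": "-0.42 0 -0.82 0 0 0 1;-0.42 0 -0.82 0 0 0 1;-0.42 0 -0.82 0 0 0 1;-0.42 0 -0.82 0 0.3 0 1;0 0 0 0 0 0 1"
}}

```text
time_s: 22.1
eef_pos: [0.4768, -0.2016, 0.2082]
eef_rot: [-0.707, 0.707, -0.003, 0.002]
wrist_force: [0.4, 1.1, 0.1]
opening: 0.999
```

{"method": "apply_moves", "body": {
  "plan": "0 0.2 0 0 0 0 1;0 0.2 0 0 0 0 1;0 0 0 0 0 0 1;0 0 0 0 0 0 1;0 0 0 0 0 0 1"
}}

```text
time_s: 22.6
eef_pos: [0.4797, -0.1965, 0.1888]
eef_rot: [0.707, -0.707, -0.002, 0.002]
wrist_force: [-0.3, -0.7, 0.3]
opening: 1.006
```

```bash
python3 - <<'E'
from h import *
st()
im,c=snap('wrist','w21')
a=rect(im,c,0.007,.482,-.132,.064,400);b=rect(im,c,0.022,.482,-.132,.04,400)
b=cv2.convertScaleAbs(b,alpha=1.8,beta=-40)
cv2.imwrite('pics/r21.png',np.hstack([a,b]))
st()
E
```

```text
t 22.6 p [ 0.4797 -0.1965  0.1888] yaw 0.28 ydir [ 0.e+00  1.e-04 -1.e+00] F [-0.35 -0.73  0.27] T [-0.035  0.01   0.063] op 1.006 q [-0.62  0.11  1.8   0.    1.23 -0.62]
t 22.65 p [ 0.4797 -0.1967  0.189 ] yaw 0.27 ydir [ 3.e-04 -2.e-04 -1.e+00] F [-0.51 -0.64  0.5 ] T [-0.036  0.001 -0.011] op 0.996 q [-0.62  0.11  1.8   0.    1.23 -0.62]
```

View pics/r21.png

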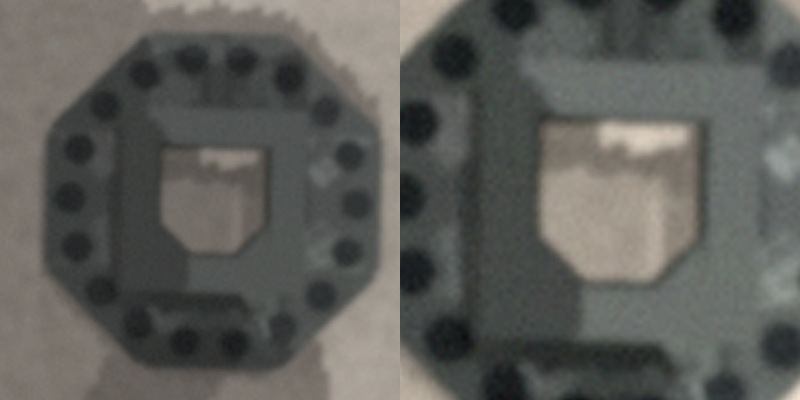

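{"method": "apply_moves", "body": {
  "plan": "0.036 0 0.62 0 0.04 0 1;0 0 0.61 0 0 0 1;0 0.8 0 0 0 0 1;0 0.8 0 0 0 0 1;0 0.8 0 0 0 0 1"
}}

```text
time_s: 23.15
eef_pos: [0.4819, -0.1356, 0.0685]
eef_rot: [-0.707, 0.708, 0.001, 0.001]
wrist_force: [1.7, 0.4, -0.3]
opening: 1.002
```

{"method": "apply_moves", "body": {
  "plan": "0 0 0 0 0 0 1;0 0 0 0 0 0 1;0 0 0 0 0 0 1;0 0 0 0 0 0 1;0 0 0 0 0 0 1"
}}

```text
time_s: 23.65
eef_pos: [0.4822, -0.1366, 0.0707]
eef_rot: [-0.706, 0.708, 0.001, 0.002]
wrist_force: [0.2, -0.2, -0.6]
opening: 1.001
```

```bash
python3 - <<'E'
from h import *
plan([.4815,-.135,.0213],0)
im,c=snap('wrist','w22')
im=cv2.convertScaleAbs(im,alpha=1.6,beta=0)
cv2.imwrite('pics/w22c.png',cv2.resize(im[120:290,165:345],None,fx=4,fy=4,interpolation=3))
E
```

```text
t 23.65 p [ 0.4822 -0.1366  0.0707] yaw -0.08 ydir [ 0.0031 -0.0018 -1.    ] F [ 0.23 -0.24 -0.6 ] T [0.007 0.028 0.028] op 1.001 q [-0.51  0.25  1.92 -0.    0.97 -0.51]
shift total shares [-0.018  0.987  0.033] turn shares [ 0.015 -0.012  0.026] (min rows 1.0)
shift in goal axes [-0.015  0.987  0.031]
```

View pics/w22c.png

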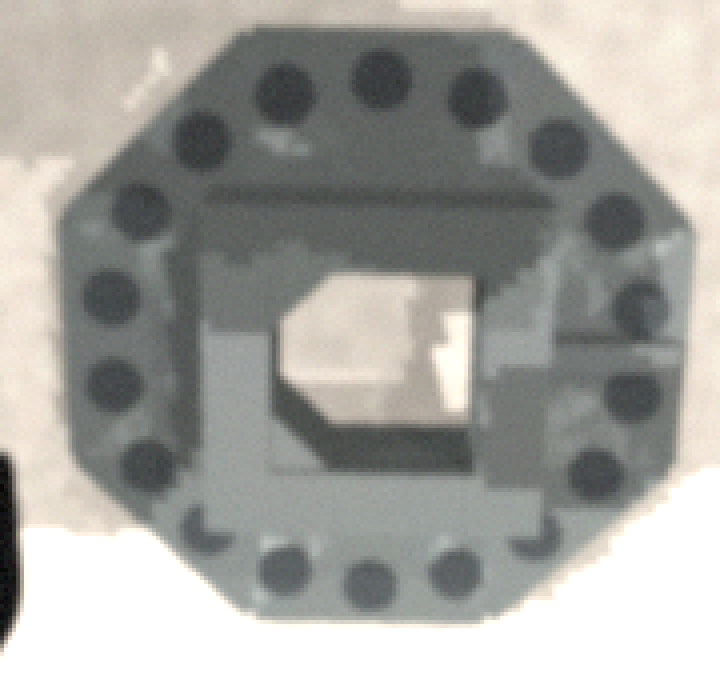

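```bash
python3 - <<'E'
from h import *
c=np.load('pics/w22.npy',allow_pickle=True).item()
P=np.array([unproj(c,(165+u/4,120+v/4),.022) for u,v in [(203,205),(555,207),(545,537),(207,535)]])
print(P,P.mean(0))
m=P.mean(0); plan([m[0],m[1],.0213],0)
E
```

```text
[[ 0.45544685 -0.10801825  0.022     ]
 [ 0.509786   -0.1084736   0.022     ]
 [ 0.51024324 -0.16471453  0.022     ]
 [ 0.45387228 -0.16414891  0.022     ]] [ 0.48233709 -0.13633882  0.022     ]
t 23.7 p [ 0.4819 -0.1364  0.0703] yaw -0.08 ydir [ 0.0024 -0.0013 -1.    ] F [ 0.34 -0.11 -0.25] T [-0.011 -0.029 -0.006] op 1.002 q [-0.51  0.25  1.92  0.    0.97 -0.51]
shift total shares [0.006 0.979 0.002] turn shares [ 0.011 -0.012  0.02 ] (min rows 1.0)
shift in goal axes [0.009 0.979 0.001]
```

Directly above; descend and close.

{"method": "apply_moves", "body": {
  "plan": "0.01 0.4 0 0 0 0 1;0 0.35 0 0 0 0 1;0 0.15 0 0 0 0 1;0 0.06 0 0 0 0 1;0 0 0 0 0 0 1"
}}

```text
time_s: 24.2
eef_pos: [0.4816, -0.1359, 0.021]
eef_rot: [0.707, -0.707, 0.001, -0.001]
wrist_force: [0.1, 0.3, 0.3]
opening: 1.005
```

{"method": "apply_moves", "body": {
  "plan": "0 0 0 0 0 0 0;0 0 0 0 0 0 0;0 0 0 0 0 0 0;0 0 0 0 0 0 0;0 0 0 0 0 0 0"
}}

```text
time_s: 24.7
eef_pos: [0.4823, -0.1362, 0.0221]
eef_rot: [-0.707, 0.707, 0.0, 0.001]
wrist_force: [-1.0, 0.9, 6.8]
opening: 0.631
```

```bash
python3 - <<'E'
from h import *
st()
im,c=snap('wrist','w23')
im=cv2.convertScaleAbs(im,alpha=1.6,beta=0)
cv2.imwrite('pics/w23c.png',cv2.resize(im[160:310,170:350],None,fx=4,fy=4,interpolation=3))
E
```

```text
t 24.7 p [ 0.4823 -0.1362  0.0221] yaw -0.08 ydir [ 1.6e-03 -8.0e-04 -1.0e+00] F [-0.98  0.92  6.83] T [ 0.151  0.36  -0.097] op 0.631 q [-0.51  0.34  1.93  0.    0.87 -0.51]
```

View pics/w23c.png

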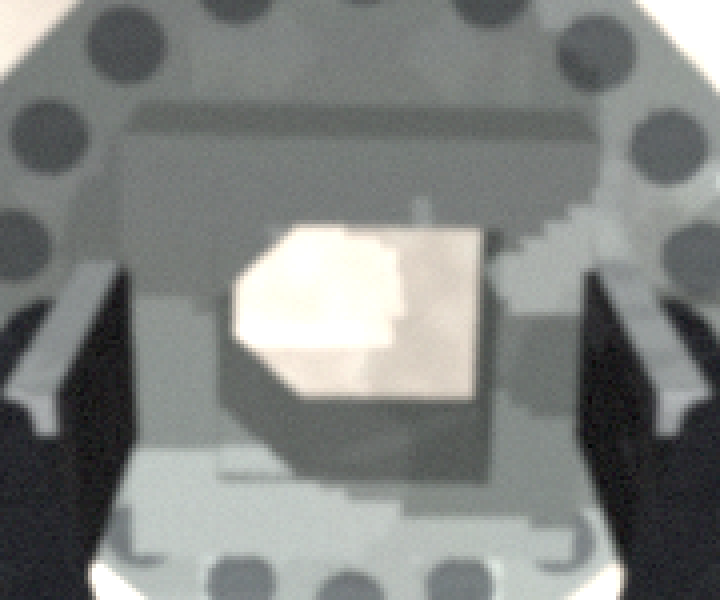

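```bash
cat >> h.py <<'E'
def offs(fn,corners,x0=170,y0=160,ztop=.022):
    c=np.load(f'pics/{fn}.npy',allow_pickle=True).item(); o,R,y=st()
    P=np.array([unproj(c,(x0+u/4,y0+v/4),ztop) for u,v in corners])
    print(P,P.mean(0),'tool-frame offset',R.T@(P.mean(0)-o['eef_pos']))
E
python3 - <<'E'
from h import *
offs('w23',[(125,138),(603,140),(588,560),(130,562)])
E
```

```text
t 24.75 p [ 0.4823 -0.1362  0.0221] yaw -0.08 ydir [ 1.6e-03 -8.0e-04 -1.0e+00] F [-2.03  0.71  7.06] T [ 0.141  0.287 -0.081] op 0.633 q [-0.51  0.34  1.93  0.    0.87 -0.51]
[[ 0.45548584 -0.10833332  0.022     ]
 [ 0.51048111 -0.10870555  0.022     ]
 [ 0.51150669 -0.16450153  0.022     ]
 [ 0.45316249 -0.16461788  0.022     ]] [ 0.48265903 -0.13653957  0.022     ] tool-frame offset [ 3.64533132e-04  7.50424149e-05 -3.24899275e-04]
```

{"method": "apply_moves", "body": {
  "plan": "0 -0.3 0 0 0 0 0;0 -0.7 0 0 0 0 0;0 -0.8 0 0 0 0 0;0 -0.8 0 0 0 0 0;0 -0.3 0 0 0 0 0"
}}

```text
time_s: 25.25
eef_pos: [0.4834, -0.1367, 0.1703]
eef_rot: [-0.706, 0.708, 0.002, 0.002]
wrist_force: [1.3, 0.2, -3.2]
opening: 0.628
```

{"method": "apply_moves", "body": {
  "plan": "0.3 0 0.6 0 0 0 0;0.43 0 0.8 0 0 0 0;0.43 0 0.8 0 0 0 0;0.43 0 0.8 0 0 0 0;0.43 0 0.8 0 0 0 0"
}}

```text
time_s: 25.75
eef_pos: [0.583, 0.0558, 0.1658]
eef_rot: [-0.707, 0.707, -0.001, 0.0]
wrist_force: [1.0, -0.6, -2.6]
opening: 0.629
```

{"method": "apply_moves", "body": {
  "plan": "0.43 0 0.8 0 0 0 0;0.43 0 0.8 0 0 0 0;0.43 0 0.7 0 0 0 0;0 0 0 0 -1 0 0;0 0 0 0 -1 0 0"
}}

```text
time_s: 26.25
eef_pos: [0.6471, 0.1706, 0.1648]
eef_rot: [0.702, -0.702, -0.086, 0.087]
wrist_force: [-0.1, -0.2, -2.7]
opening: 0.633
```

{"method": "apply_moves", "body": {
  "plan": "0 0 0 0 -1 0 0;0 0 0 0 -1 0 0;0 0 0 0 -1 0 0;0 0 0 0 -1 0 0;0 0 0 0 -1 0 0"
}}

```text
time_s: 26.75
eef_pos: [0.6469, 0.169, 0.1653]
eef_rot: [0.645, -0.645, -0.289, 0.29]
wrist_force: [0.4, -0.3, -2.2]
opening: 0.628
```

{"method": "apply_moves", "body": {
  "plan": "0 0 0 0 -1 0 0;0 0 0 0 -1 0 0;0 0 0 0 -1 0 0;0 0 0 0 -1 0 0;0 0 0 0 -1 0 0"
}}

```text
time_s: 27.25
eef_pos: [0.6469, 0.1689, 0.1653]
eef_rot: [0.531, -0.531, -0.467, 0.468]
wrist_force: [0.4, 0.5, -3.0]
opening: 0.632
```

{"method": "apply_moves", "body": {
  "plan": "0 0 0 0 -1 0 0;0 0 0 0 -1 0 0;0 0 0 0 -1 0 0;0 0 0 0 -1 0 0;0 0 0 0 -1 0 0"
}}

```text
time_s: 27.75
eef_pos: [0.6469, 0.1689, 0.1654]
eef_rot: [0.369, -0.369, -0.603, 0.603]
wrist_force: [-0.2, 0.1, -2.5]
opening: 0.632
```

{"method": "apply_moves", "body": {
  "plan": "0 0 0 0 -1 0 0;0 0 0 0 -1 0 0;0 0 0 0 -1 0 0;0 0 0 0 -1 0 0;0 0 0 0 -1 0 0"
}}

```text
time_s: 28.25
eef_pos: [0.6469, 0.1689, 0.1653]
eef_rot: [0.175, -0.174, -0.685, 0.685]
wrist_force: [0.1, 0.2, -2.8]
opening: 0.632
```

```bash
python3 - <<'E'
from h import *
plan([.654,.180,.15],172)
E
```

```text
t 28.25 p [0.6469 0.1689 0.1653] yaw 151.47 ydir [-1.2e-03 -1.0e-04 -1.0e+00] F [ 0.13  0.24 -2.77] T [ 0.007 -0.03   0.005] op 0.632 q [ 0.08  0.45  1.42  0.    1.27 -2.57]
shift total shares [-0.02   0.307 -0.263] turn shares [-0.004 -2.987  0.009] (min rows 2.4)
shift in goal axes [-0.11   0.307 -0.239]
```

{"method": "apply_moves", "body": {
  "plan": "0 0 0 0 -1 0 0;0 0 0 0 -1 0 0;0 0.2 0 0 -0.99 0 0;-0.11 0.1 -0.24 0 0 0 0;0 0 0 0 0 0 0"
}}

```text
time_s: 28.75
eef_pos: [0.6543, 0.1814, 0.1495]
eef_rot: [-0.052, 0.051, 0.705, -0.705]
wrist_force: [0.2, -0.4, -2.7]
opening: 0.628
```

```bash
python3 - <<'E'
from h import *
ctrl.camera('wrist');ctrl.camera('wrist')
plan([.654,.180,.15],172)
im,c=snap('wrist','w24')
im=cv2.convertScaleAbs(im,alpha=1.6,beta=0)
im=cv2.resize(im[160:310,170:350],None,fx=4,fy=4,interpolation=3)
o,R,y=st()
ax=o['eef_pos']
draw(im,c,dshape(.654,.1803,172,.015,.078),(0,0,255),170,160,4)
draw(im,c,dshape(ax[0],ax[1],172,.017,ax[2]-.0221),(0,255,0),170,160,4)
cv2.imwrite('pics/w24c.png',im)
E
```

```text
t 28.85 p [0.6545 0.1806 0.1505] yaw 171.65 ydir [-7.e-04 -1.e-04 -1.e+00] F [-0.5   0.37 -2.55] T [-0.029 -0.03   0.022] op 0.632 q [ 0.09  0.49  1.4  -0.    1.25 -2.9 ]
shift total shares [0.009 0.01  0.013] turn shares [-0.002 -0.05   0.005] (min rows 0.0)
shift in goal axes [0.009 0.01  0.013]
t 28.9 p [0.6546 0.1804 0.1508] yaw 171.67 ydir [-2.e-04 -1.e-04 -1.e+00] F [ 0.46 -0.81 -2.74] T [0.028 0.021 0.031] op 0.634 q [ 0.09  0.49  1.4  -0.    1.25 -2.9 ]
```

View pics/w24c.png

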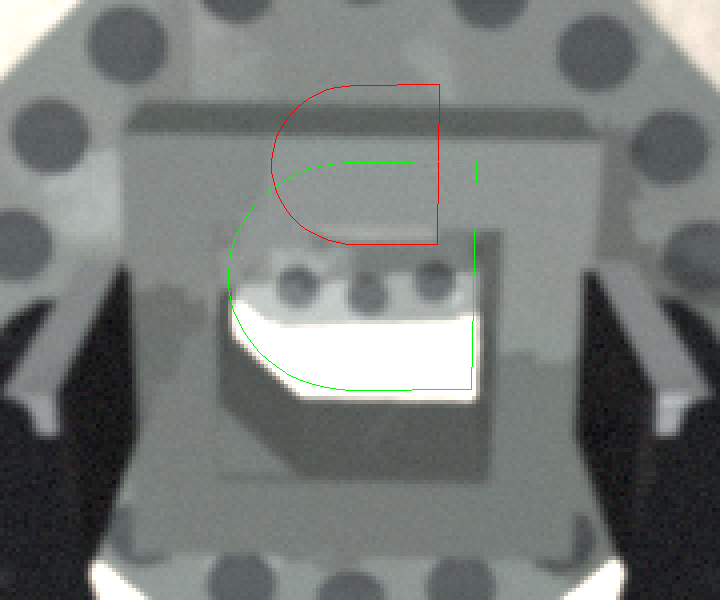

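{"method": "apply_moves", "body": {
  "plan": "0.01 0.2 0.01 0 -0.05 0 0;0 0.2 0 0 0 0 0;0 0.2 0 0 0 0 0;0 0.2 0 0 0 0 0;0 0.15 0 0 0 0 0"
}}

```text
time_s: 29.4
eef_pos: [0.6533, 0.1794, 0.1016]
eef_rot: [0.05, -0.048, -0.705, 0.706]
wrist_force: [-1.9, -0.7, -3.0]
opening: 0.631
```

```bash
python3 - <<'E'
from h import *
plan([.654,.180,.10],172)
im,c=snap('wrist','w25')
im=cv2.convertScaleAbs(im,alpha=1.6,beta=0)
cv2.imwrite('pics/w25c.png',cv2.resize(im[160:310,170:350],None,fx=4,fy=4,interpolation=3))
E
```

```text
t 29.4 p [0.6533 0.1794 0.1016] yaw 172.07 ydir [-1.7e-03 -2.0e-04 -1.0e+00] F [-1.92 -0.74 -3.03] T [0.01  0.076 0.02 ] op 0.631 q [ 0.09  0.54  1.43 -0.    1.17 -2.91]
shift total shares [-0.011  0.031 -0.013] turn shares [-0.003  0.01   0.014] (min rows 0.0)
shift in goal axes [-0.011  0.032 -0.013]
```

View pics/w25c.png

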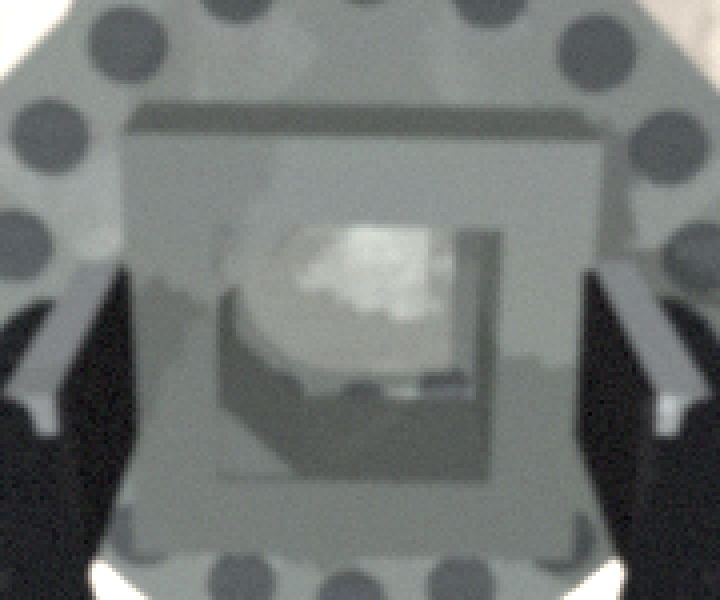

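{"method": "apply_moves", "body": {
  "plan": "-0.01 0.1 -0.01 0 0 0 0;0 0.1 0 0 0 0 0;0 0.1 0 0 0 0 0;0 0.1 0 0 0 0 0;0 0.08 0 0 0 0 0"
}}

```text
time_s: 29.95
eef_pos: [0.6545, 0.18, 0.0789]
eef_rot: [0.049, -0.049, -0.705, 0.705]
wrist_force: [-1.1, -0.6, -2.2]
opening: 0.631
```

{"method": "apply_moves", "body": {
  "plan": "0 0.03 0 0 0 0 0;0 0.03 0 0 0 0 0;0 0.03 0 0 0 0 0;0 0.03 0 0 0 0 0;0 0.0 0 0 0 0 0"
}}

```text
time_s: 30.45
eef_pos: [0.6545, 0.18, 0.0731]
eef_rot: [0.049, -0.049, -0.705, 0.705]
wrist_force: [-0.4, 0.0, -2.1]
opening: 0.631
```

{"method": "apply_moves", "body": {
  "plan": "0 0.03 0 0 0 0 0;0 0.03 0 0 0 0 0;0 0.03 0 0 0 0 0;0 0.03 0 0 0 0 0;0 0.0 0 0 0 0 0"
}}

```text
time_s: 30.95
eef_pos: [0.6546, 0.18, 0.0672]
eef_rot: [0.049, -0.049, -0.705, 0.705]
wrist_force: [-0.3, 0.5, -2.8]
opening: 0.634
```

{"method": "apply_moves", "body": {
  "plan": "0 0.015 0 0 0 0 0;0 0.015 0 0 0 0 0;0 0 0 0 0 0 0;0 0 0 0 0 0 0;0 0.0 0 0 0 0 0"
}}

```text
time_s: 31.45
eef_pos: [0.6547, 0.1801, 0.067]
eef_rot: [0.049, -0.049, -0.705, 0.705]
wrist_force: [-3.5, -1.3, 5.3]
opening: 0.632
```

{"method": "apply_moves", "body": {
  "plan": "0 0 0 0 0 0 1;0 0 0 0 0 0 1;0 0 0 0 0 0 1;0 0 0 0 0 0 1;0 -0.2 0 0 0 0 1"
}}

```text
time_s: 31.95
eef_pos: [0.6533, 0.1798, 0.0743]
eef_rot: [0.05, -0.048, -0.705, 0.706]
wrist_force: [-0.8, 0.8, -0.5]
opening: 1.002
```

{"method": "apply_moves", "body": {
  "plan": "0 -0.7 0 0 0 0 1;0 -0.8 0 0 0 0 1;0 -0.8 0 0 0 0 1;0.66 -0.2 0.32 0 0 0 1;0.66 0 0.32 0 0 0 1"
}}

```text
time_s: 32.45
eef_pos: [0.5864, 0.1574, 0.205]
eef_rot: [-0.046, 0.051, 0.706, -0.705]
wrist_force: [0.7, -0.9, -0.0]
opening: 1.0
```

{"method": "apply_moves", "body": {
  "plan": "0.66 0 0.32 0 1 0 1;0 0 0 0 1 0 1;0 0 0 0 1 0 1;0 0 0 0 1 0 1;0 0 0 0 1 0 1"
}}

```text
time_s: 32.95
eef_pos: [0.5501, 0.1461, 0.2019]
eef_rot: [-0.256, 0.257, 0.659, -0.659]
wrist_force: [-0.3, 0.0, 0.2]
opening: 1.001
```

{"method": "apply_moves", "body": {
  "plan": "0 0 0 0 1 0 1;0 0 0 0 1 0 1;0 0 0 0 1 0 1;0 0 0 0 1 0 1;0 0 0 0 1 0 1"
}}

```text
time_s: 33.45
eef_pos: [0.5501, 0.1461, 0.2017]
eef_rot: [-0.44, 0.44, 0.554, -0.553]
wrist_force: [0.4, 0.2, -0.0]
opening: 1.0
```

{"method": "apply_moves", "body": {
  "plan": "0 0 0 0 1 0 1;0 0 0 0 1 0 1;0 0 0 0 0 0 1;0 0 0 0 0 0 1;0 0 0 0 0 0 1"
}}

```text
time_s: 33.95
eef_pos: [0.55, 0.1461, 0.2011]
eef_rot: [-0.501, 0.501, 0.499, -0.499]
wrist_force: [-0.7, -0.5, 0.2]
opening: 0.996
```

```bash
python3 - <<'E'
from h import *
st()
im,c=snap('wrist','w26')
a=rect(im,c,0.007,.482,.147,.055,400);b=rect(im,c,0.007,.478,.288,.055,400)
cv2.imwrite('pics/r26.png',np.hstack([a,b]))
st()
snap('side','s26')
E
```

```text
t 33.95 p [0.55   0.1461 0.2011] yaw 89.71 ydir [ 4.e-04  0.e+00 -1.e+00] F [-0.66 -0.52  0.2 ] T [ 0.001 -0.027  0.005] op 0.996 q [ 0.05  0.21  1.66 -0.    1.27 -1.51]
t 34.0 p [0.55   0.1461 0.201 ] yaw 89.68 ydir [ 3.e-04  0.e+00 -1.e+00] F [ 1.26  0.27 -0.8 ] T [-0.008  0.024  0.002] op 1.0 q [ 0.05  0.21  1.66 -0.    1.27 -1.51]
```

View pics/r26.png

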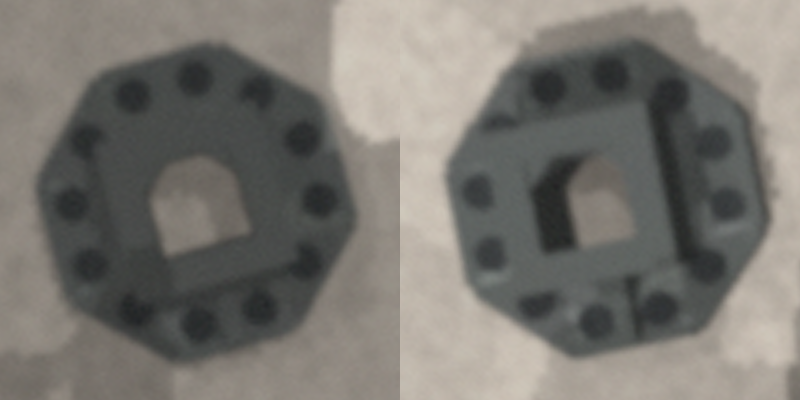

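View pics/w26.png

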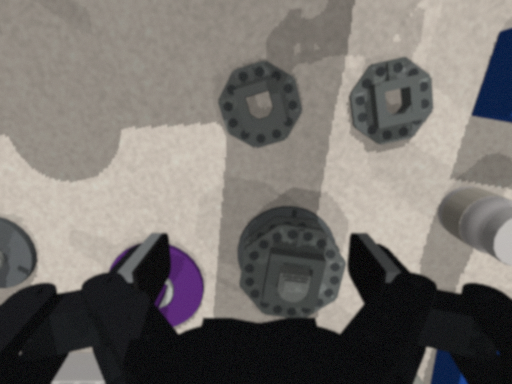

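{"method": "apply_moves", "body": {
  "plan": "0.02 0 0.7 0 0 0 1;0.02 0 0.67 0 0 0 1;0 0.5 0 0 -0.84 0 1;0 0.6 0 0 -0.84 0 1;0 0.6 0 0 -0.84 0 1"
}}

```text
time_s: 34.55
eef_pos: [0.4817, 0.1488, 0.1157]
eef_rot: [-0.419, 0.42, 0.57, -0.569]
wrist_force: [0.6, 0.4, 0.0]
opening: 1.004
```

{"method": "apply_moves", "body": {
  "plan": "0 0.6 0 0 0 0 1;0 0.4 0 0 0 0 1;0 0 0 0 0 0 1;0 0 0 0 0 0 1;0 0 0 0 0 0 1"
}}

```text
time_s: 35.05
eef_pos: [0.4827, 0.1488, 0.0673]
eef_rot: [-0.42, 0.422, 0.569, -0.568]
wrist_force: [0.0, 0.5, 0.4]
opening: 1.004
```

```bash
python3 - <<'E'
from h import *
plan([.4816,.148,.0213],107)
im,c=snap('wrist','w27')
im=cv2.convertScaleAbs(im,alpha=1.8,beta=0)
cv2.imwrite('pics/w27c.png',cv2.resize(im[120:290,165:345],None,fx=4,fy=4,interpolation=3))
E
```

```text
t 35.05 p [0.4827 0.1488 0.0673] yaw 106.92 ydir [ 2.6e-03  2.0e-04 -1.0e+00] F [0.01 0.47 0.39] T [-0.031 -0.046 -0.013] op 1.004 q [ 0.06  0.26  1.91  0.    0.97 -1.8 ]
shift total shares [-0.008  0.92   0.027] turn shares [ 0.021 -0.012 -0.005] (min rows 0.9)
shift in goal axes [-0.008  0.92   0.025]
```

View pics/w27c.png

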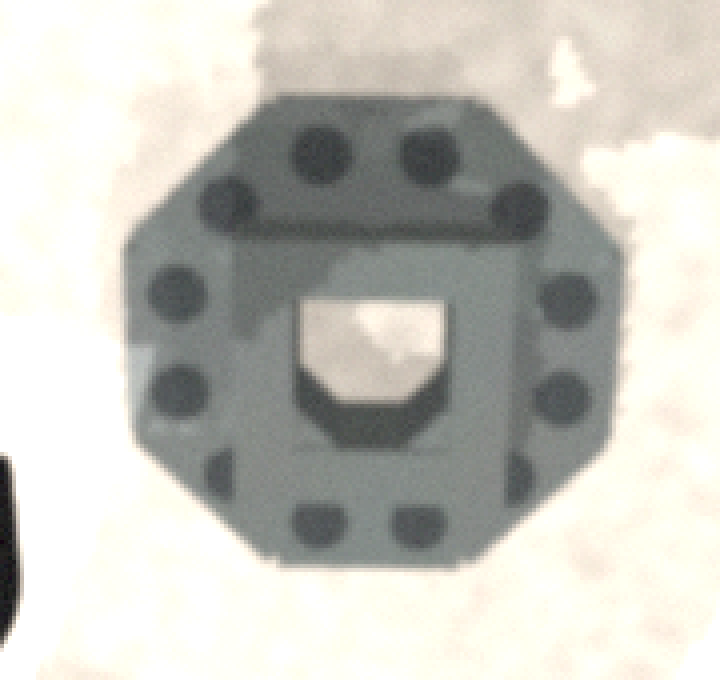

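View pics/s26.png

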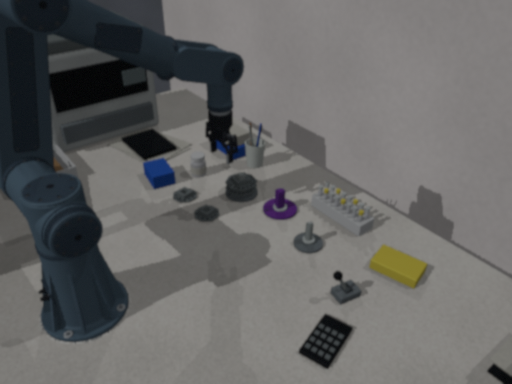

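```bash
python3 - <<'E'
from h import *
offs('w27',[(235,242),(518,242),(507,505),(232,505)],165,120)
E
```

```text
t 35.1 p [0.4827 0.1487 0.0673] yaw 106.92 ydir [ 2.8e-03  2.0e-04 -1.0e+00] F [ 0.42  0.12 -0.3 ] T [-0.005  0.023  0.04 ] op 0.996 q [ 0.06  0.26  1.91 -0.    0.97 -1.8 ]
[[0.4665765  0.12199902 0.022     ]
 [0.45401864 0.16334694 0.022     ]
 [0.4962225  0.17575394 0.022     ]
 [0.50920683 0.13300719 0.022     ]] [0.48150612 0.14852677 0.022     ] tool-frame offset [0.00018671 0.04533853 0.00133928]
```

{"method": "apply_moves", "body": {
  "plan": "0 0.4 0.025 0 0 0 1;0 0.3 0 0 0 0 1;0 0.15 0 0 0 0 1;0 0.04 0 0 0 0 1;0 0 0 0 0 0 1"
}}

```text
time_s: 35.6
eef_pos: [0.4807, 0.1483, 0.0218]
eef_rot: [-0.421, 0.421, 0.568, -0.568]
wrist_force: [0.9, 0.4, 0.2]
opening: 1.0
```

{"method": "apply_moves", "body": {
  "plan": "0 0 0 0 0 0 0;0 0 0 0 0 0 0;0 0 0 0 0 0 0;0 0 0 0 0 0 0;0 0 0 0 0 0 0"
}}

```text
time_s: 36.1
eef_pos: [0.4809, 0.1483, 0.0222]
eef_rot: [-0.421, 0.421, 0.568, -0.568]
wrist_force: [-1.4, -0.1, 6.3]
opening: 0.494
```

```bash
python3 - <<'E'
from h import *
st()
im,c=snap('wrist','w28')
im=cv2.convertScaleAbs(im,alpha=1.8,beta=0)
cv2.imwrite('pics/w28c.png',cv2.resize(im[160:310,170:350],None,fx=4,fy=4,interpolation=3))
E
```

```text
t 36.1 p [0.4809 0.1483 0.0222] yaw 106.9 ydir [ 1.3e-03  1.0e-04 -1.0e+00] F [-1.39 -0.06  6.31] T [-0.008  0.214  0.009] op 0.494 q [ 0.06  0.35  1.92  0.    0.87 -1.8 ]
```

View pics/w28c.png

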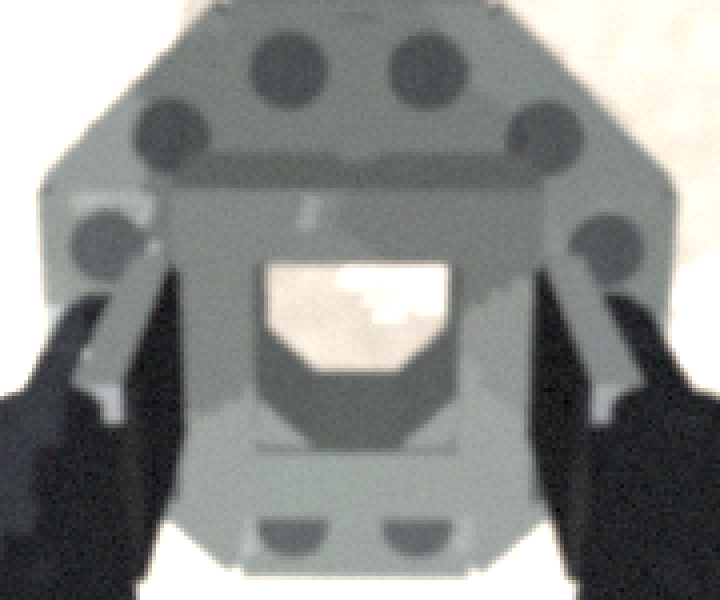

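```bash
python3 - <<'E'
from h import *
offs('w28',[(165,190),(543,190),(530,520),(180,520)])
offs('w28',[(257,263),(457,263),(455,449),(257,449)])
E
```

```text
t 36.15 p [0.4809 0.1483 0.0222] yaw 106.91 ydir [ 1.3e-03  1.0e-04 -1.0e+00] F [-1.84 -0.04  5.52] T [-0.023  0.259 -0.015] op 0.491 q [ 0.06  0.35  1.92  0.    0.87 -1.8 ]
[[0.46682835 0.12143107 0.022     ]
 [0.45404141 0.16359179 0.022     ]
 [0.49606222 0.17653123 0.022     ]
 [0.5088864  0.13423996 0.022     ]] [0.4814546  0.14894851 0.022     ] tool-frame offset [ 0.0004169   0.00022665 -0.00069571]
t 36.15 p [0.4809 0.1483 0.0222] yaw 106.91 ydir [ 1.3e-03  1.0e-04 -1.0e+00] F [-1.84 -0.04  5.52] T [-0.023  0.259 -0.015] op 0.491 q [ 0.06  0.35  1.92  0.    0.87 -1.8 ]
[[0.47251351 0.13415397 0.022     ]
 [0.46563106 0.15684745 0.022     ]
 [0.48924107 0.16433327 0.022     ]
 [0.49636839 0.14082994 0.022     ]] [0.48093851 0.14904116 0.022     ] tool-frame offset [ 0.00065562  0.00022597 -0.00022887]
```

{"method": "apply_moves", "body": {
  "plan": "0 -0.3 0 0 0 0 0;0 -0.7 0 0 0 0 0;0 -0.8 0 0 0 0 0;0 -0.8 0 0 0 0 0;0 -0.3 0 0 0 0 0"
}}

```text
time_s: 36.65
eef_pos: [0.4824, 0.1485, 0.1707]
eef_rot: [-0.419, 0.423, 0.57, -0.567]
wrist_force: [1.4, 0.6, -1.4]
opening: 0.492
```

{"method": "apply_moves", "body": {
  "plan": "-0.7 0 -0.14 0 0 0 0;-0.9 0 -0.18 0 0 0 0;-0.9 0 -0.18 0 0 0 0;-0.9 0 -0.18 0 0 0 0;-0.9 0 -0.18 0 0 0 0"
}}

```text
time_s: 37.15
eef_pos: [0.5843, -0.0465, 0.1663]
eef_rot: [-0.421, 0.421, 0.568, -0.568]
wrist_force: [0.3, 0.2, -1.0]
opening: 0.497
```

{"method": "apply_moves", "body": {
  "plan": "-0.9 0 -0.18 0 0 0 0;-0.9 0 -0.18 0 0 0 0;-0.9 0 -0.18 0 0 0 0;0 0 0 0 1 0 0;0 0 0 0 1 0 0"
}}

```text
time_s: 37.65
eef_pos: [0.6489, -0.1681, 0.1654]
eef_rot: [0.488, -0.488, -0.512, 0.512]
wrist_force: [-0.0, -0.1, -1.1]
opening: 0.495
```

{"method": "apply_moves", "body": {
  "plan": "0 0 0 0 1 0 0;0 0 0 0 1 0 0;0 0 0 0 1 0 0;0 0 0 0 1 0 0;0 0 0 0 1 0 0"
}}

```text
time_s: 38.15
eef_pos: [0.6487, -0.1661, 0.1659]
eef_rot: [0.617, -0.617, -0.345, 0.346]
wrist_force: [-0.4, 0.1, -0.5]
opening: 0.491
```

{"method": "apply_moves", "body": {
  "plan": "0 0 0 0 1 0 0;0 0 0 0 1 0 0;0 0 0 0 1 0 0;0 0 0 0 1 0 0;0 0 0 0 1 0 0"
}}

```text
time_s: 38.65
eef_pos: [0.6487, -0.1661, 0.1659]
eef_rot: [0.692, -0.691, -0.147, 0.148]
wrist_force: [-0.2, -0.1, -1.6]
opening: 0.493
```

{"method": "apply_moves", "body": {
  "plan": "0 0 0 0 1 0 0;0 0 0 0 1 0 0;0 0 0 0 1 0 0;0 0 0 0 1 0 0;0 0 0 0 1 0 0"
}}

```text
time_s: 39.15
eef_pos: [0.6487, -0.1661, 0.166]
eef_rot: [0.704, -0.704, 0.064, -0.063]
wrist_force: [0.3, -0.1, -0.7]
opening: 0.495
```

```bash
python3 - <<'E'
from h import *
plan([.6515,-.1748,.15],-31)
im,c=snap('wrist','w29')
for t in ('small_spindle','small1'):
    r=ctrl.recognise('wrist',t); print(t,[(round(d['score'],2),np.round(d['point'],3).tolist()) for d in r])
E
```

```text
t 39.15 p [ 0.6487 -0.1661  0.166 ] yaw -10.26 ydir [-7.e-04  3.e-04 -1.e+00] F [ 0.34 -0.07 -0.69] T [-0.045  0.035  0.073] op 0.495 q [-0.43  0.46  1.41 -0.    1.27 -0.25]
shift total shares [ 0.087  0.319 -0.161] turn shares [-0.     3.016 -0.007] (min rows 2.4)
shift in goal axes [ 0.138  0.319 -0.12 ]
small_spindle [(0.86, [0.66, -0.145, 0.009])]
small1 [(0.7, [0.651, -0.148, 0.155])]
```

View pics/w29.png

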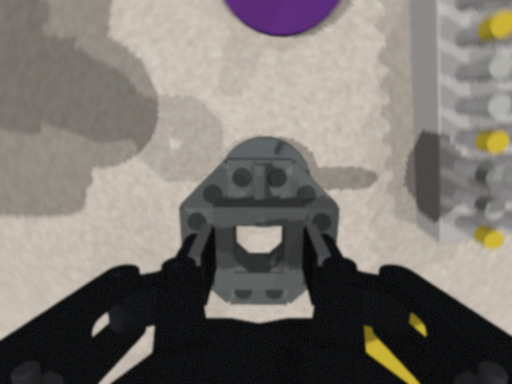

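{"method": "apply_moves", "body": {
  "plan": "0 0 0 0 1 0 0;0 0 0 0 1 0 0;0 0.2 0 0 1 0 0;0.138 0.12 -0.12 0 0 0 0;0 0 0 0 0 0 0"
}}

```text
time_s: 39.8
eef_pos: [0.6513, -0.1759, 0.149]
eef_rot: [-0.682, 0.682, -0.186, 0.185]
wrist_force: [-0.0, -0.3, -1.0]
opening: 0.491
```

```bash
python3 - <<'E'
from h import *
ctrl.camera('wrist');ctrl.camera('wrist')
plan([.6515,-.1748,.15],-31)
im,c=snap('wrist','w30')
im=cv2.convertScaleAbs(im,alpha=1.6,beta=0)
im=cv2.resize(im[120:310,160:360],None,fx=4,fy=4,interpolation=3)
o,R,y=st()
ax=o['eef_pos']+R@[0,0,-.0005]
draw(im,c,dshape(.6512,-.1752,59,.0095,.084),(0,0,255),160,120,4)
draw(im,c,dshape(ax[0],ax[1],59,.0125,ax[2]-.0222),(0,255,0),160,120,4)
th=np.linspace(0,6.28,60); draw(im,c,np.c_[.6512+.047*np.cos(th),-.1752+.047*np.sin(th),th*0+.01],(255,0,0),160,120,4)
cv2.imwrite('pics/w30c.png',im[:600])
E
```

```text
t 39.9 p [ 0.6518 -0.1754  0.15  ] yaw -30.45 ydir [-5.e-04  2.e-04 -1.e+00] F [ 0.36  0.04 -2.09] T [ 0.01   0.    -0.054] op 0.491 q [-0.44  0.48  1.41 -0.    1.25  0.09]
shift total shares [-0.011  0.001  0.008] turn shares [ 0.001  0.079 -0.005] (min rows 0.1)
shift in goal axes [-0.011  0.001  0.008]
t 39.95 p [ 0.6519 -0.1753  0.1504] yaw -30.48 ydir [ 1.e-04  0.e+00 -1.e+00] F [ 0.3  -0.42 -0.85] T [-0.026  0.016 -0.017] op 0.492 q [-0.44  0.48  1.41  0.    1.25  0.09]
```

View pics/w30c.png

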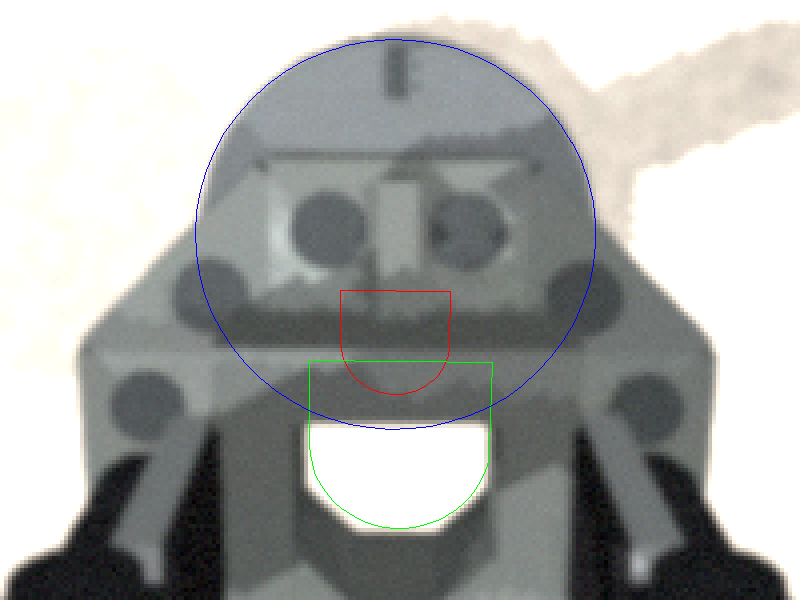

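{"method": "apply_moves", "body": {
  "plan": "-0.01 0.2 0.01 0 0.03 0 0;0 0.2 0 0 0 0 0;0 0.2 0 0 0 0 0;0 0.2 0 0 0 0 0;0 0.15 0 0 0 0 0"
}}

```text
time_s: 40.45
eef_pos: [0.6511, -0.1739, 0.1011]
eef_rot: [0.682, -0.682, 0.188, -0.187]
wrist_force: [0.3, 0.4, -1.1]
opening: 0.49
```

```bash
python3 - <<'E'
from h import *
plan([.6515,-.1748,.10],-31)
im,c=snap('wrist','w31')
im=cv2.convertScaleAbs(im,alpha=1.6,beta=0)
cv2.imwrite('pics/w31c.png',cv2.resize(im[160:310,170:350],None,fx=4,fy=4,interpolation=3))
E
```

```text
t 40.45 p [ 0.6511 -0.1739  0.1011] yaw -30.8 ydir [-1.6e-03  7.0e-04 -1.0e+00] F [ 0.26  0.36 -1.05] T [ 0.062 -0.063  0.015] op 0.49 q [-0.44  0.54  1.44 -0.    1.17  0.1 ]
shift total shares [ 0.017  0.022 -0.011] turn shares [ 0.002  0.03  -0.014] (min rows 0.0)
shift in goal axes [ 0.017  0.022 -0.011]
```

View pics/w31c.png

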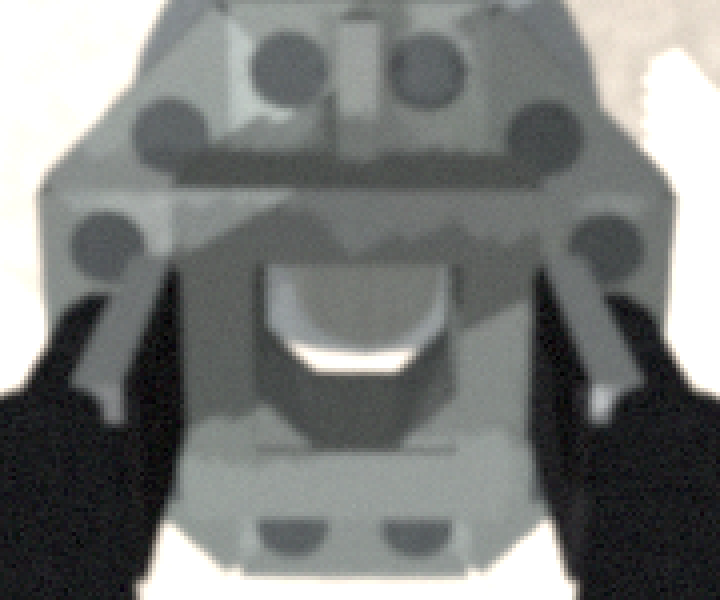

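{"method": "apply_moves", "body": {
  "plan": "0.02 0.06 -0.01 0 0 0 0;0 0.08 0 0 0 0 0;0 0.08 0 0 0 0 0;0 0.08 0 0 0 0 0;0 0.06 0 0 0 0 0"
}}

```text
time_s: 41.0
eef_pos: [0.6522, -0.1752, 0.0845]
eef_rot: [0.682, -0.682, 0.188, -0.188]
wrist_force: [-0.1, -0.0, -1.2]
opening: 0.493
```

```bash
python3 - <<'E'
from h import *
plan([.6515,-.1748,.10],-31)
im,c=snap('wrist','w32')
im=cv2.convertScaleAbs(im,alpha=1.6,beta=0)
cv2.imwrite('pics/w32c.png',cv2.resize(im[160:310,170:350],None,fx=4,fy=4,interpolation=3))
E
```

```text
t 41.0 p [ 0.6522 -0.1752  0.0845] yaw -30.81 ydir [-1.e-04  0.e+00 -1.e+00] F [-0.1  -0.04 -1.18] T [-0.004 -0.018 -0.05 ] op 0.493 q [-0.44  0.56  1.44  0.    1.14  0.1 ]
shift total shares [-0.016 -0.31  -0.001] turn shares [ 0.     0.027 -0.   ] (min rows 0.3)
shift in goal axes [-0.016 -0.31  -0.001]
```

View pics/w32c.png

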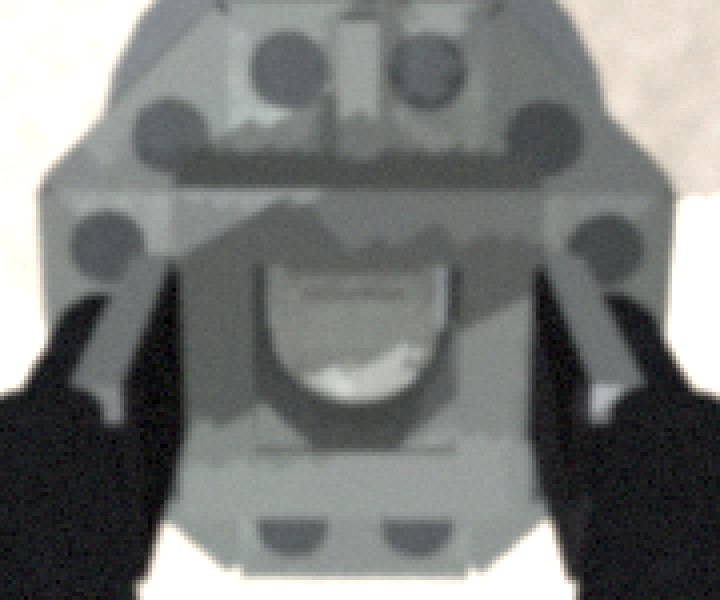

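{"method": "apply_moves", "body": {
  "plan": "-0.005 0.12 0 0 0 0 0;0 0.12 0 0 0 0 0;0 0.12 0 0 0 0 0;0 0.12 0 0 0 0 0;0 0.06 0 0 0 0 0"
}}

```text
time_s: 41.55
eef_pos: [0.6516, -0.1749, 0.0567]
eef_rot: [0.682, -0.682, 0.188, -0.187]
wrist_force: [-0.8, -0.3, -1.0]
opening: 0.493
```

{"method": "apply_moves", "body": {
  "plan": "0 0.03 0 0 0 0 0;0 0.03 0 0 0 0 0;0 0.03 0 0 0 0 0;0 0.02 0 0 0 0 0;0 0.0 0 0 0 0 0"
}}

```text
time_s: 42.05
eef_pos: [0.6521, -0.175, 0.0523]
eef_rot: [0.682, -0.682, 0.188, -0.188]
wrist_force: [0.5, 1.0, -1.4]
opening: 0.496
```

{"method": "apply_moves", "body": {
  "plan": "0 0.02 0 0 0 0 0;0 0.02 0 0 0 0 0;0 0.02 0 0 0 0 0;0 0.02 0 0 0 0 0;0 0.0 0 0 0 0 0"
}}

```text
time_s: 42.55
eef_pos: [0.6519, -0.175, 0.0481]
eef_rot: [0.682, -0.682, 0.188, -0.188]
wrist_force: [0.5, 0.2, -0.9]
opening: 0.496
```

{"method": "apply_moves", "body": {
  "plan": "0 0.02 0 0 0 0 0;0 0.02 0 0 0 0 0;0 0.02 0 0 0 0 0;0 0.02 0 0 0 0 0;0 0.0 0 0 0 0 0"
}}

```text
time_s: 43.05
eef_pos: [0.6521, -0.175, 0.0442]
eef_rot: [0.682, -0.682, 0.188, -0.188]
wrist_force: [0.4, -0.2, -1.6]
opening: 0.495
```

{"method": "apply_moves", "body": {
  "plan": "0 0.02 0 0 0 0 0;0 0.02 0 0 0 0 0;0 0.02 0 0 0 0 0;0 0 0 0 0 0 0;0 0.0 0 0 0 0 0"
}}

```text
time_s: 43.55
eef_pos: [0.6523, -0.1751, 0.044]
eef_rot: [-0.682, 0.682, -0.188, 0.188]
wrist_force: [-7.3, 3.1, 15.2]
opening: 0.49
```

{"method": "apply_moves", "body": {
  "plan": "0 -0.035 0 0 0 0 0;0 0 0 0 0 0 0;0 0 0 0 0 0 0;0 0 0 0 0 0 0;0 0.0 0 0 0 0 0"
}}

```text
time_s: 44.05
eef_pos: [0.6526, -0.1752, 0.0441]
eef_rot: [-0.682, 0.682, -0.187, 0.188]
wrist_force: [-2.5, 1.8, 8.1]
opening: 0.497
```

{"method": "apply_moves", "body": {
  "plan": "0 0 0 0 0 0 1;0 0 0 0 0 0 1;0 0 0 0 0 0 1;0 0 0 0 0 0 1;0 -0.2 0 0 0 0 1"
}}

```text
time_s: 44.55
eef_pos: [0.6508, -0.1745, 0.0515]
eef_rot: [0.682, -0.681, 0.189, -0.187]
wrist_force: [-0.9, 0.5, -1.0]
opening: 0.996
```

{"method": "apply_moves", "body": {
  "plan": "0 -0.7 0 0 0 0 1;0 -0.9 0 0 0 0 1;0 -0.9 0 0 0 0 1;0 -0.4 0 0 0 0 1;-0.3 0 0.3 0 0 0 1"
}}

```text
time_s: 45.05
eef_pos: [0.6496, -0.1574, 0.2043]
eef_rot: [-0.681, 0.682, -0.185, 0.192]
wrist_force: [0.9, -0.5, 1.3]
opening: 0.999
```

{"method": "apply_moves", "body": {
  "plan": "-0.65 0 0.67 0 0 0 1;-0.65 0 0.67 0 0 0 1;-0.65 0 0.67 0 0 0 1;-0.65 0 0.67 0 0 0 1;-0.65 0 0.67 0 0 0 1"
}}

```text
time_s: 45.55
eef_pos: [0.5911, 0.0751, 0.1971]
eef_rot: [-0.682, 0.682, -0.188, 0.187]
wrist_force: [0.9, 0.9, 0.2]
opening: 1.002
```

{"method": "apply_moves", "body": {
  "plan": "-0.65 0 0.67 0 0 0 1;-0.65 0 0.67 0 0 0 1;-0.65 0 0.67 0 0 0 1;-0.65 0 0.67 0 0 0 1;-0.65 0 0.67 0 0 0 1"
}}

```text
time_s: 46.05
eef_pos: [0.5371, 0.3018, 0.1971]
eef_rot: [-0.681, 0.682, -0.188, 0.187]
wrist_force: [1.2, 0.2, 0.1]
opening: 1.002
```

{"method": "apply_moves", "body": {
  "plan": "0 0 0 0 -1 0 1;0 0 0 0 -1 0 1;0 0 0 0 -1 0 1;0 0 0 0 -1 0 1;0 0 0 0 -1 0 1"
}}

```text
time_s: 46.55
eef_pos: [0.5377, 0.3002, 0.1969]
eef_rot: [-0.707, 0.707, 0.023, -0.025]
wrist_force: [-0.4, -0.3, -0.5]
opening: 1.001
```

{"method": "apply_moves", "body": {
  "plan": "0 0 0 0 -1 0 1;0 0 0 0 -1 0 1;0 0 0 0 -1 0 1;0 0 0 0 -1 0 1;0 0 0 0 -1 0 1"
}}

```text
time_s: 47.05
eef_pos: [0.5378, 0.3001, 0.1969]
eef_rot: [0.668, -0.668, -0.231, 0.233]
wrist_force: [-0.1, -1.0, -0.7]
opening: 1.002
```

{"method": "apply_moves", "body": {
  "plan": "0 0 0 0 -1 0 1;0 0 0 0 -1 0 1;0 0 0 0 -1 0 1;0 0 0 0 -1 0 1;0 0 0 0 -1 0 1"
}}

```text
time_s: 47.55
eef_pos: [0.5377, 0.3, 0.1969]
eef_rot: [0.57, -0.569, -0.418, 0.42]
wrist_force: [0.6, 0.7, -0.2]
opening: 0.999
```

{"method": "apply_moves", "body": {
  "plan": "0 0 0 0 -1 0 1;0 0 0 0 -1 0 1;0 0 0 0 -1 0 1;0 0 0 0 -1 0 1;0 0 0 0 -0.4 0 1"
}}

```text
time_s: 48.05
eef_pos: [0.5377, 0.3001, 0.1969]
eef_rot: [0.442, -0.44, -0.552, 0.553]
wrist_force: [-0.1, -0.4, 0.1]
opening: 1.003
```

```bash
python3 - <<'E'
from h import *
st()
ctrl.camera('wrist')
im,c=snap('wrist','w33')
cv2.imwrite('pics/r33.png',rect(im,c,0.007,.478,.288,.055,400))
st()
snap('side','s33')
E
```

```text
t 48.05 p [0.5377 0.3001 0.1969] yaw 102.83 ydir [-2.3e-03 -5.0e-04 -1.0e+00] F [-0.12 -0.38  0.05] T [ 0.013 -0.029 -0.02 ] op 1.003 q [ 0.32  0.31  1.54  0.    1.29 -1.48]
t 48.15 p [0.5379 0.3    0.197 ] yaw 102.62 ydir [-2.e-03 -4.e-04 -1.e+00] F [-0.56  0.54 -0.21] T [-0.02   0.057  0.023] op 0.999 q [ 0.32  0.31  1.54  0.    1.29 -1.47]
```

View pics/w33.png

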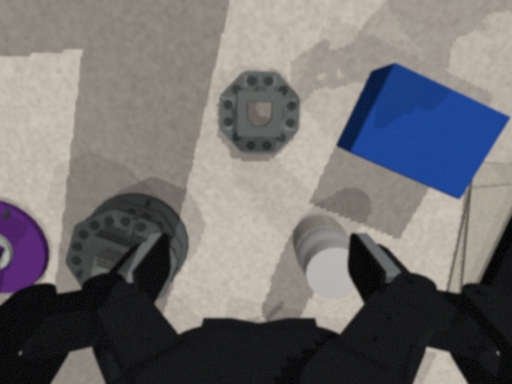

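View pics/r33.png

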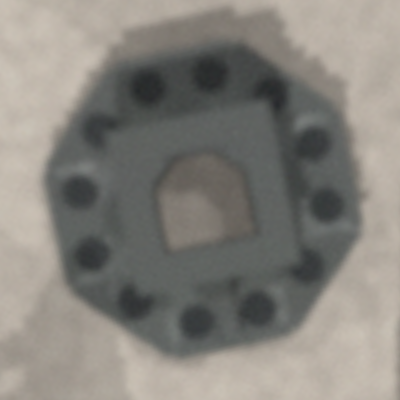

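View pics/s33.png

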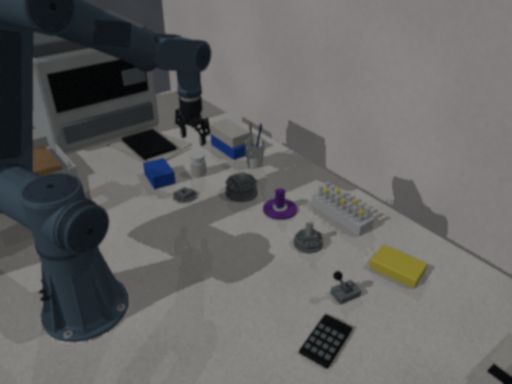

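{"method": "apply_moves", "body": {
  "plan": "0.01 0 0.6 0 0 0 0.8;0 0 0.62 0 0 0 0.8;0 0.8 0 0 0 0 0.8;0 0.9 0 0 0 0 0.8;0 0.8 0 0 0 0 0.8"
}}

```text
time_s: 48.7
eef_pos: [0.4788, 0.287, 0.0717]
eef_rot: [-0.443, 0.443, 0.552, -0.551]
wrist_force: [-0.2, -0.1, -0.3]
opening: 0.802
```

{"method": "apply_moves", "body": {
  "plan": "0 0 0 0 0 0 0.8;0 0 0 0 0 0 0.8;0 0 0 0 0 0 0.8;0 0 0 0 0 0 0.8;0 0 0 0 0 0 0.8"
}}

```text
time_s: 49.2
eef_pos: [0.481, 0.2874, 0.075]
eef_rot: [-0.442, 0.443, 0.553, -0.551]
wrist_force: [-1.2, -0.4, -0.7]
opening: 0.797
```

```bash
python3 - <<'E'
from h import *
plan([.478,.2873,.0222],102.6)
im,c=snap('wrist','w34')
im=cv2.convertScaleAbs(im,alpha=1.6,beta=0)
cv2.imwrite('pics/w34c.png',cv2.resize(im[120:290,165:345],None,fx=4,fy=4,interpolation=3))
E
```

```text
t 49.2 p [0.481  0.2874 0.075 ] yaw 102.56 ydir [ 0.0033  0.0011 -1.    ] F [-1.21 -0.42 -0.65] T [0.027 0.015 0.002] op 0.797 q [ 0.33  0.36  1.76  0.    1.02 -1.46]
shift total shares [0.011 1.056 0.063] turn shares [ 0.029 -0.005  0.003] (min rows 1.1)
shift in goal axes [0.011 1.057 0.059]
```

View pics/w34c.png

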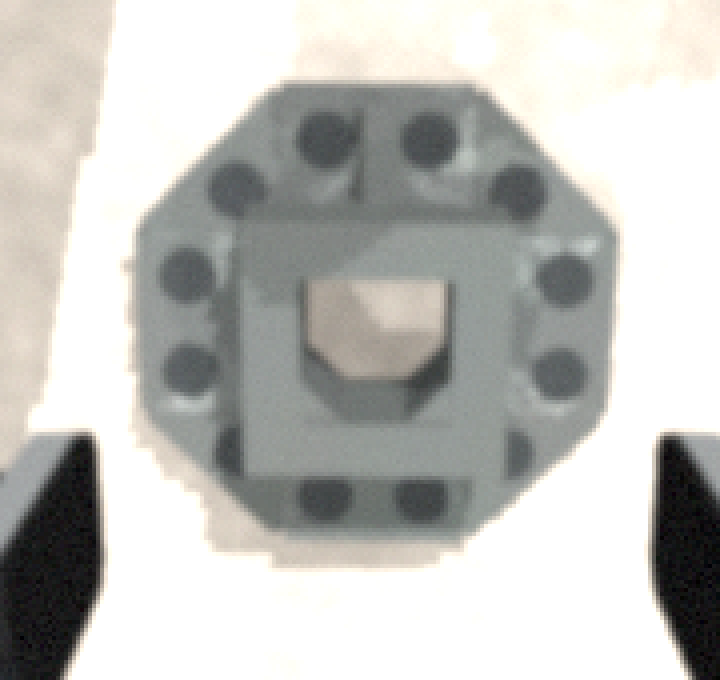

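View pics/w34.png

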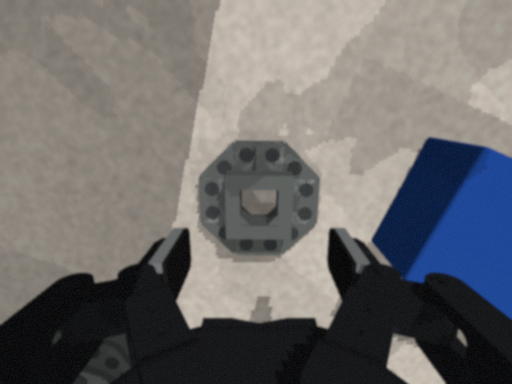

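```bash
python3 - <<'E'
from h import *
offs('w34',[(242,222),(520,222),(508,477),(245,477)],165,120)
c=np.load('pics/w34.npy',allow_pickle=True).item(); o,R,y=st()
for uv,z in [((375,240),0),((408,272),.055),((430,138),.055),((485,148),.055)]:
    P=unproj(c,uv,z); print(P, R.T@(P-o['eef_pos']))
E
```

```text
t 49.25 p [0.4807 0.2873 0.0746] yaw 102.57 ydir [ 2.6e-03  9.0e-04 -1.0e+00] F [ 0.39 -0.28  0.49] T [-0.025  0.019  0.044] op 0.8 q [ 0.33  0.36  1.76 -0.    1.02 -1.46]
[[0.46155363 0.26195643 0.022     ]
 [0.45198676 0.30502521 0.022     ]
 [0.49511934 0.31399986 0.022     ]
 [0.50472079 0.27073523 0.022     ]] [0.47834513 0.28792919 0.022     ] tool-frame offset [0.00112932 0.05263315 0.002282  ]
t 49.25 p [0.4807 0.2873 0.0746] yaw 102.57 ydir [ 2.6e-03  9.0e-04 -1.0e+00] F [ 0.39 -0.28  0.49] T [-0.025  0.019  0.044] op 0.8 q [ 0.33  0.36  1.76 -0.    1.02 -1.46]
[0.49162104 0.38024962 0.        ] [ 0.08834348  0.07474935 -0.03070098]
[0.48627512 0.376416   0.055     ] [ 0.08578088  0.01973218 -0.02480012]
[0.41197028 0.36091678 0.055     ] [0.08681907 0.01952407 0.05109662]
[0.41065331 0.3900708  0.055     ] [0.11556125 0.01954637 0.04603919]
```

{"method": "apply_moves", "body": {
  "plan": "0.02 0.4 0.045 0 0 0 0.8;0 0.4 0 0 0 0 0.8;0 0.2 0 0 0 0 0.8;0 0.05 0 0 0 0 0.8;0 0 0 0 0 0 0.8"
}}

```text
time_s: 49.75
eef_pos: [0.4775, 0.2874, 0.0207]
eef_rot: [0.442, -0.442, -0.552, 0.552]
wrist_force: [0.1, 0.3, 0.2]
opening: 0.8
```

```bash
python3 - <<'E'
from h import *
plan([.4783,.2879,.0222],102.6)
E
```

```text
t 49.75 p [0.4775 0.2874 0.0207] yaw 102.57 ydir [-0. -0. -1.] F [0.08 0.26 0.22] T [-0.001 -0.011  0.014] op 0.8 q [ 0.33  0.44  1.78 -0.    0.92 -1.46]
shift total shares [ 0.006 -0.029 -0.019] turn shares [-0.    -0.004 -0.   ] (min rows 0.0)
shift in goal axes [ 0.006 -0.029 -0.019]
```

{"method": "apply_moves", "body": {
  "plan": "0 -0.03 -0.02 0 0 0 0.8;0 0 0 0 0 0 0;0 0 0 0 0 0 0;0 0 0 0 0 0 0;0 0 0 0 0 0 0"
}}

```text
time_s: 50.25
eef_pos: [0.4793, 0.288, 0.0234]
eef_rot: [-0.442, 0.443, 0.552, -0.551]
wrist_force: [-0.2, -0.9, 6.6]
opening: 0.49
```

```bash
python3 - <<'E'
from h import *
st()
im,c=snap('wrist','w35')
im=cv2.convertScaleAbs(im,alpha=1.6,beta=0)
cv2.imwrite('pics/w35c.png',cv2.resize(im[160:310,170:350],None,fx=4,fy=4,interpolation=3))
E
```

```text
t 50.25 p [0.4793 0.288  0.0234] yaw 102.57 ydir [ 2.2e-03  7.0e-04 -1.0e+00] F [-0.17 -0.94  6.57] T [-0.091  0.179 -0.037] op 0.49 q [ 0.33  0.44  1.78 -0.    0.92 -1.46]
```

View pics/w35c.png

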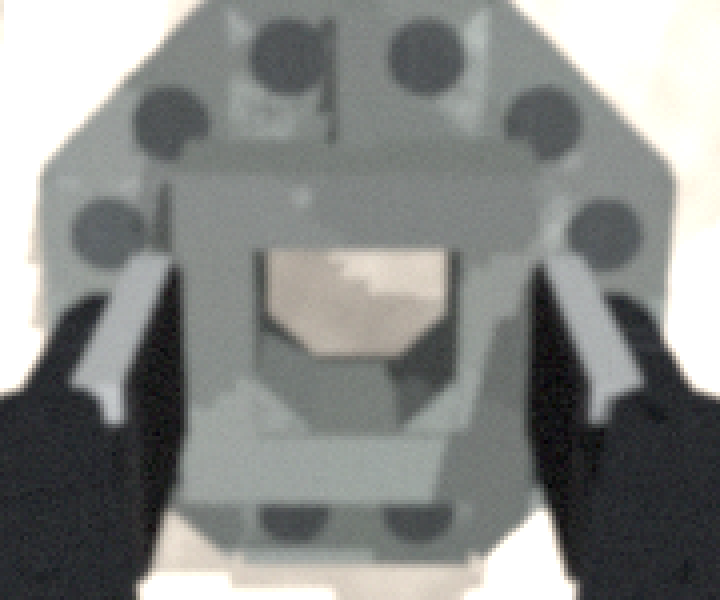

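```bash
python3 - <<'E'
from h import *
offs('w35',[(167,176),(545,176),(530,502),(180,502)])
offs('w35',[(257,248),(457,248),(455,434),(257,434)])
E
```

```text
t 50.3 p [0.4793 0.288  0.0234] yaw 102.57 ydir [ 2.2e-03  7.0e-04 -1.0e+00] F [-0.92 -0.55  5.67] T [-0.095  0.148 -0.029] op 0.495 q [ 0.33  0.44  1.78 -0.    0.92 -1.46]
[[0.46185505 0.26198475 0.022     ]
 [0.45224217 0.30523807 0.022     ]
 [0.49473457 0.31461935 0.022     ]
 [0.5043582  0.27127267 0.022     ]] [0.4782975  0.28827871 0.022     ] tool-frame offset [0.000535   0.00141812 0.00090653]
t 50.3 p [0.4793 0.288  0.0234] yaw 102.57 ydir [ 2.2e-03  7.0e-04 -1.0e+00] F [-0.92 -0.55  5.67] T [-0.095  0.148 -0.029] op 0.495 q [ 0.33  0.44  1.78 -0.    0.92 -1.46]
[[0.46842397 0.27405098 0.022     ]
 [0.46325198 0.29732742 0.022     ]
 [0.48741653 0.30302287 0.022     ]
 [0.49277008 0.27891502 0.022     ]] [0.47796564 0.28832907 0.022     ] tool-frame offset [0.00065638 0.00141744 0.00121948]
```

{"method": "apply_moves", "body": {
  "plan": "0 -0.3 0 0 0 0 0;0 -0.7 0 0 0 0 0;0 -0.8 0 0 0 0 0;0 -0.8 0 0 0 0 0;0 -0.4 0 0 0 0 0"
}}

```text
time_s: 50.8
eef_pos: [0.4798, 0.2882, 0.1771]
eef_rot: [-0.441, 0.443, 0.554, -0.55]
wrist_force: [0.3, 0.8, -1.5]
opening: 0.495
```

{"method": "apply_moves", "body": {
  "plan": "-0.6 0 -0.08 0 0 0 0;-0.93 0 -0.13 0 0 0 0;-0.93 0 -0.13 0 0 0 0;-0.93 0 -0.13 0 0 0 0;-0.93 0 -0.13 0 0 0 0"
}}

```text
time_s: 51.3
eef_pos: [0.5547, 0.0817, 0.1731]
eef_rot: [-0.442, 0.442, 0.552, -0.552]
wrist_force: [-0.0, 0.9, -1.7]
opening: 0.494
```

{"method": "apply_moves", "body": {
  "plan": "-0.93 0 -0.13 0 0 0 0;-0.93 0 -0.13 0 0 0 0;-0.93 0 -0.13 0 0 0 0;-0.93 0 -0.13 0 0 0 0;-0.93 0 -0.13 0 0 0 0"
}}

```text
time_s: 51.8
eef_pos: [0.6371, -0.1383, 0.173]
eef_rot: [-0.442, 0.442, 0.552, -0.552]
wrist_force: [1.0, 0.6, -1.8]
opening: 0.494
```

{"method": "apply_moves", "body": {
  "plan": "-0.6 0 -0.1 0 0 0 0;0 0 0 0 1 0 0;0 0 0 0 1 0 0;0 0 0 0 1 0 0;0 0 0 0 1 0 0"
}}

```text
time_s: 52.3
eef_pos: [0.6479, -0.1648, 0.1727]
eef_rot: [0.562, -0.562, -0.429, 0.429]
wrist_force: [0.2, 0.9, -1.6]
opening: 0.495
```

{"method": "apply_moves", "body": {
  "plan": "0 0 0 0 1 0 0;0 0 0 0 1 0 0;0 0 0 0 1 0 0;0 0 0 0 1 0 0;0 0 0 0 1 0 0"
}}

```text
time_s: 52.8
eef_pos: [0.648, -0.1646, 0.1728]
eef_rot: [0.664, -0.664, -0.244, 0.244]
wrist_force: [0.5, -0.0, -2.1]
opening: 0.492
```

{"method": "apply_moves", "body": {
  "plan": "0 0 0 0 1 0 0;0 0 0 0 1 0 0;0 0 0 0 1 0 0;0 0 0 0 1 0 0;0 0 0 0 1 0 0"
}}

```text
time_s: 53.3
eef_pos: [0.648, -0.1646, 0.1729]
eef_rot: [0.706, -0.706, -0.037, 0.037]
wrist_force: [-0.0, -0.2, -1.9]
opening: 0.495
```

{"method": "apply_moves", "body": {
  "plan": "0 0 0 0 1 0 0;0 0 0 0 1 0 0;0 0 0 0 1 0 0;0 0 0 0 1 0 0;0 0 0 0 1 0 0"
}}

```text
time_s: 53.8
eef_pos: [0.648, -0.1645, 0.1728]
eef_rot: [0.686, -0.686, 0.173, -0.173]
wrist_force: [-0.2, 0.2, -1.8]
opening: 0.496
```

```bash
python3 - <<'E'
from h import *
plan([.6516,-.1764,.15],-31)
E
```

```text
t 53.8 p [ 0.648  -0.1645  0.1728] yaw -28.34 ydir [-1.e-04  1.e-04 -1.e+00] F [-0.21  0.25 -1.77] T [-0.015  0.014 -0.023] op 0.496 q [-0.43  0.45  1.41  0.    1.28  0.07]
shift total shares [ 0.176  0.457 -0.175] turn shares [-0.     0.386 -0.002] (min rows 0.5)
shift in goal axes [ 0.184  0.457 -0.167]
```

{"method": "apply_moves", "body": {
  "plan": "0.18 0.2 -0.17 0 0.2 0 0;0 0.2 0 0 0 0 0;0 0 0 0 0 0 0;0 0 0 0 0 0 0;0 0 0 0 0 0 0"
}}

```text
time_s: 54.3
eef_pos: [0.6522, -0.1764, 0.152]
eef_rot: [0.684, -0.684, 0.179, -0.179]
wrist_force: [1.0, -0.2, -2.1]
opening: 0.493
```

```bash
python3 - <<'E'
from h import *
plan([.6516,-.1764,.15],-31)
im,c=snap('wrist','w36')
im=cv2.convertScaleAbs(im,alpha=1.6,beta=0)
im=cv2.resize(im[120:310,160:360],None,fx=4,fy=4,interpolation=3)
o,R,y=st()
ax=o['eef_pos']+R@[0,0,.001]
draw(im,c,dshape(.6521,-.1755,59,.0095,.084),(0,0,255),160,120,4)
draw(im,c,dshape(ax[0],ax[1],59,.0125,ax[2]-.0234),(0,255,0),160,120,4)
th=np.linspace(0,6.28,60); draw(im,c,np.c_[.6521+.047*np.cos(th),-.1755+.047*np.sin(th),th*0+.01],(255,0,0),160,120,4)
cv2.imwrite('pics/w36c.png',im[:600])
E
```

```text
t 54.3 p [ 0.6522 -0.1764  0.152 ] yaw -29.39 ydir [-1.e-04  1.e-04 -1.e+00] F [ 1.01 -0.22 -2.09] T [-0.027  0.003 -0.034] op 0.493 q [-0.44  0.48  1.41  0.    1.25  0.07]
shift total shares [-0.011  0.041 -0.006] turn shares [-0.     0.234 -0.001] (min rows 0.2)
shift in goal axes [-0.011  0.041 -0.007]
t 54.35 p [ 0.6524 -0.1764  0.1523] yaw -29.39 ydir [ 4.e-04 -1.e-04 -1.e+00] F [-0.19 -0.49 -1.92] T [-0.044  0.015 -0.008] op 0.49 q [-0.44  0.48  1.41  0.    1.25  0.07]
```

View pics/w36c.png

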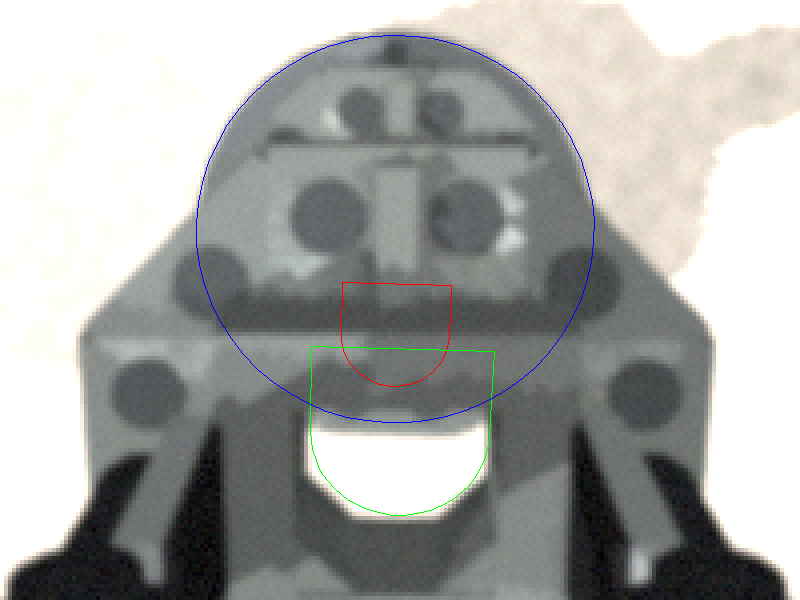

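{"method": "apply_moves", "body": {
  "plan": "-0.015 0.2 -0.005 0 0.1 0 0;0 0.2 0 0 0 0 0;0 0.2 0 0 0 0 0;0 0.2 0 0 0 0 0;0 0.17 0 0 0 0 0"
}}

```text
time_s: 54.85
eef_pos: [0.651, -0.1761, 0.102]
eef_rot: [0.683, -0.683, 0.184, -0.183]
wrist_force: [0.1, 0.1, -1.4]
opening: 0.491
```

```bash
python3 - <<'E'
from h import *
plan([.6516,-.1764,.10],-30)
im,c=snap('wrist','w37')
im=cv2.convertScaleAbs(im,alpha=1.6,beta=0)
cv2.imwrite('pics/w37c.png',cv2.resize(im[160:310,170:350],None,fx=4,fy=4,interpolation=3))
E
```

```text
t 54.85 p [ 0.651  -0.1761  0.102 ] yaw -30.12 ydir [-1.3e-03  6.0e-04 -1.0e+00] F [ 0.12  0.06 -1.42] T [0.004 0.005 0.008] op 0.491 q [-0.44  0.54  1.44 -0.    1.17  0.09]
shift total shares [0.014 0.039 0.001] turn shares [ 0.001 -0.018 -0.012] (min rows 0.0)
shift in goal axes [0.014 0.039 0.001]
```

View pics/w37c.png

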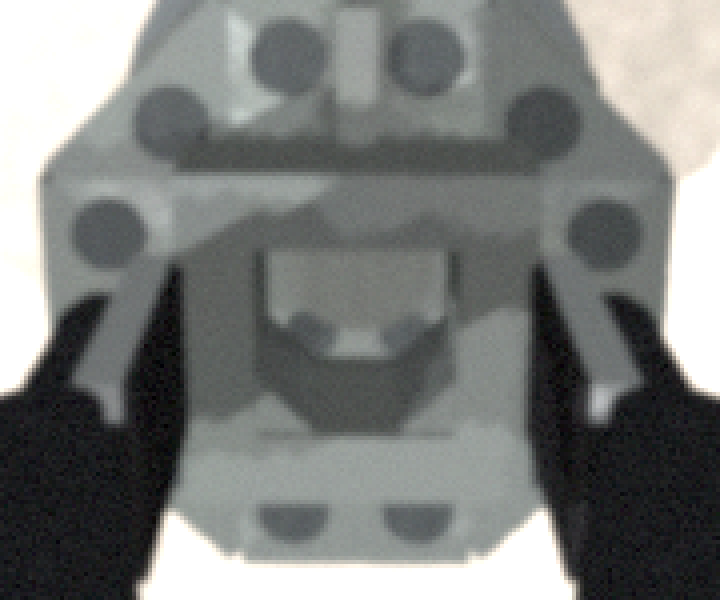

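{"method": "apply_moves", "body": {
  "plan": "0.02 0.06 0.012 0 0 0 0;0 0.08 0 0 0 0 0;0 0.08 0 0 0 0 0;0 0.08 0 0 0 0 0;0 0.06 0 0 0 0 0"
}}

```text
time_s: 55.4
eef_pos: [0.6526, -0.1763, 0.0853]
eef_rot: [-0.683, 0.683, -0.184, 0.184]
wrist_force: [-0.5, 0.0, -1.5]
opening: 0.496
```

{"method": "apply_moves", "body": {
  "plan": "0 0.03 0 0 0 0 0;0 0.03 0 0 0 0 0;0 0.03 0 0 0 0 0;0 0.03 0 0 0 0 0;0 0 0 0 0 0 0"
}}

```text
time_s: 55.9
eef_pos: [0.6525, -0.1762, 0.0793]
eef_rot: [0.683, -0.683, 0.184, -0.184]
wrist_force: [1.2, 0.2, -1.6]
opening: 0.493
```

```bash
python3 - <<'E'
from h import *
plan([.6516,-.1764,.0672],-30)
im,c=snap('wrist','w38')
im=cv2.convertScaleAbs(im,alpha=1.6,beta=0)
cv2.imwrite('pics/w38c.png',cv2.resize(im[160:310,170:350],None,fx=4,fy=4,interpolation=3))
E
```

```text
t 55.9 p [ 0.6525 -0.1762  0.0793] yaw -30.13 ydir [-3.e-04  2.e-04 -1.e+00] F [ 1.19  0.18 -1.6 ] T [ 0.045 -0.015 -0.014] op 0.493 q [-0.44  0.57  1.44  0.    1.13  0.09]
shift total shares [-0.014  0.243 -0.012] turn shares [ 0.    -0.018 -0.003] (min rows 0.2)
shift in goal axes [-0.014  0.243 -0.012]
```

View pics/w38c.png

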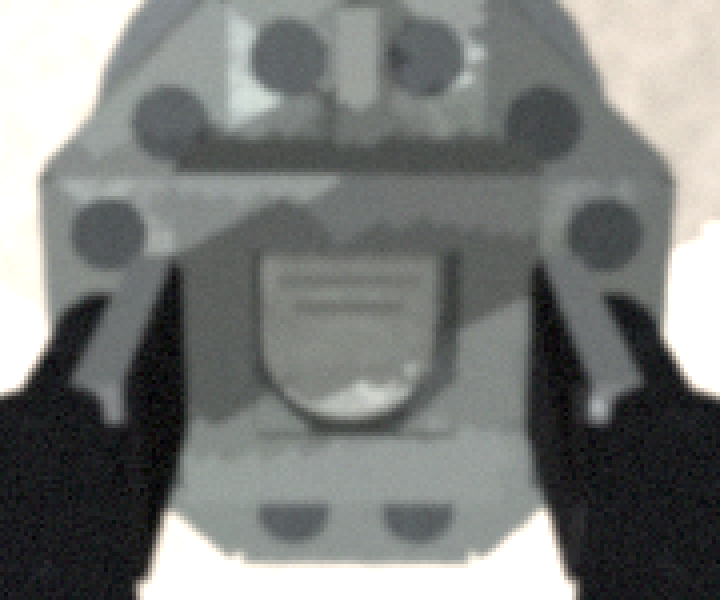

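{"method": "apply_moves", "body": {
  "plan": "-0.015 0.05 0 0 0 0 0;0 0.05 0 0 0 0 0;0 0.05 0 0 0 0 0;0 0.03 0 0 0 0 0;0 0 0 0 0 0 0"
}}

```text
time_s: 56.45
eef_pos: [0.6517, -0.1758, 0.0701]
eef_rot: [0.683, -0.683, 0.184, -0.184]
wrist_force: [0.4, 1.3, -1.5]
opening: 0.491
```

{"method": "apply_moves", "body": {
  "plan": "0 0.02 0 0 0 0 0;0 0.02 0 0 0 0 0;0 0.02 0 0 0 0 0;0 0.02 0 0 0 0 0;0 0 0 0 0 0 0"
}}

```text
time_s: 56.95
eef_pos: [0.6521, -0.1759, 0.0673]
eef_rot: [-0.683, 0.683, -0.184, 0.184]
wrist_force: [-2.1, 1.4, 4.1]
opening: 0.494
```

{"method": "apply_moves", "body": {
  "plan": "0 0.015 0 0 0 0 0;0 0.015 0 0 0 0 0;0 0 0 0 0 0 0;0 0 0 0 0 0 0;0 0 0 0 0 0 0"
}}

```text
time_s: 57.45
eef_pos: [0.6522, -0.176, 0.0672]
eef_rot: [-0.683, 0.683, -0.184, 0.184]
wrist_force: [-5.8, 2.0, 13.8]
opening: 0.493
```

{"method": "apply_moves", "body": {
  "plan": "0 -0.03 0 0 0 0 0;0 0 0 0 0 0 0;0 0 0 0 0 0 1;0 0 0 0 0 0 1;0 0 0 0 0 0 1"
}}

```text
time_s: 57.95
eef_pos: [0.6519, -0.1759, 0.0661]
eef_rot: [0.683, -0.683, 0.184, -0.184]
wrist_force: [-1.0, -0.0, 1.4]
opening: 0.974
```

{"method": "apply_moves", "body": {
  "plan": "0 0 0 0 0 0 1;0 -0.2 0 0 0 0 1;0 -0.7 0 0 0 0 1;0 -0.9 0 0 0 0 1;0 -0.9 0 0 0 0 1"
}}

```text
time_s: 58.45
eef_pos: [0.6516, -0.1758, 0.2032]
eef_rot: [0.683, -0.683, 0.184, -0.184]
wrist_force: [0.4, -0.4, 0.6]
opening: 0.996
```

{"method": "apply_moves", "body": {
  "plan": "-0.43 0 -0.7 0 0 0 0;-0.43 0 -0.7 0 0 0 0;0 0 0 0 0 0 0;0 0 0 0 0 0 0;0 0 0 0 0 0 0"
}}

```text
time_s: 58.95
eef_pos: [0.5804, -0.2148, 0.2022]
eef_rot: [0.683, -0.683, 0.183, -0.184]
wrist_force: [0.9, 0.6, -0.5]
opening: 0.144
```

```bash
python3 - <<'E'
from h import *
st()
snap('wrist','w39'); 
for n in ('side','scene'):
    im,c=snap(n,n+'39')
    for t in ('small1','wide1'):
        r=ctrl.recognise(n,t); print(n,t,[(round(d['score'],2),np.round(d['point'],3).tolist()) for d in r])
im=cv2.imread('pics/side39.png');cv2.imwrite('pics/side39c.png',cv2.resize(im[150:310,140:380],None,fx=3.3,fy=3.3,interpolation=3))
E
```

```text
t 58.95 p [ 0.5804 -0.2148  0.2022] yaw -30.12 ydir [ 1.3e-03 -3.0e-04 -1.0e+00] F [ 0.86  0.57 -0.54] T [ 0.003 -0.003 -0.005] op 0.144 q [-0.55  0.31  1.53  0.    1.3  -0.02]
side small1 [(0.65, [0.64, 0.159, 0.054]), (0.61, [0.642, -0.187, 0.052]), (0.51, [0.63, -0.198, 0.031])]
side wide1 [(0.77, [0.641, 0.16, 0.054]), (0.44, [0.622, 0.15, 0.031]), (0.25, [0.63, -0.187, 0.007])]
scene small1 [(0.74, [0.665, -0.182, 0.05]), (0.62, [0.684, -0.18, 0.027])]
scene wide1 [(0.83, [0.671, 0.169, 0.054]), (0.65, [0.69, 0.152, 0.029]), (0.26, [0.679, -0.176, 0.008])]
```

View pics/w39.png

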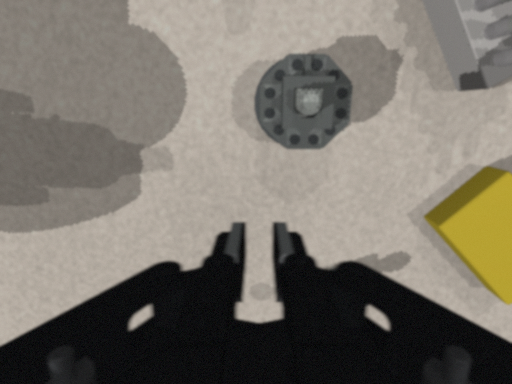

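View pics/side39c.png

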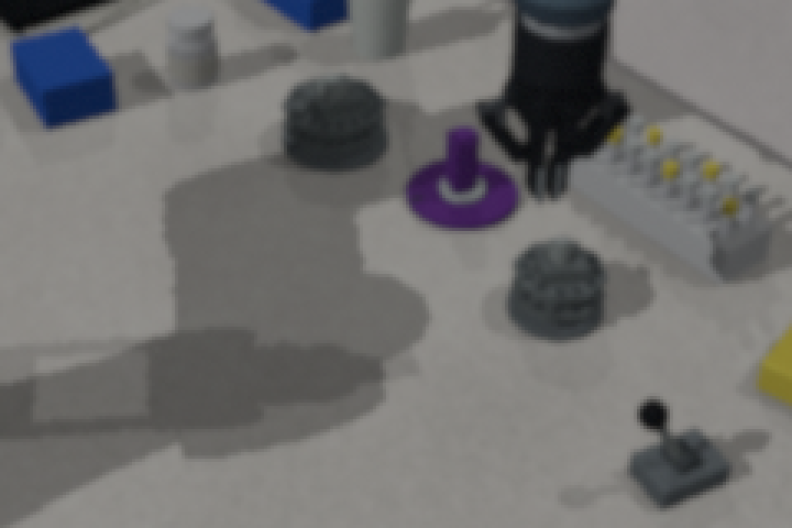

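View pics/scene39.png

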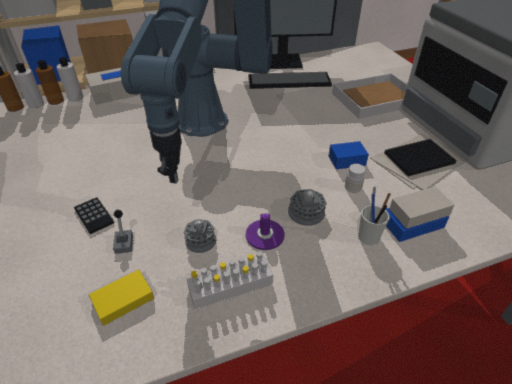

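{"method": "apply_moves", "body": {
  "plan": "-0.07 0 -0.84 0 0 0 0;-0.07 0 -0.84 0 0 0 0;-0.07 0 -0.84 0 0 0 0;-0.07 0 -0.84 0 0 0 0;-0.07 0 -0.84 0 0 0 0"
}}

```text
time_s: 59.8
eef_pos: [0.4583, -0.3888, 0.2016]
eef_rot: [-0.683, 0.683, -0.184, 0.184]
wrist_force: [-0.5, -0.1, 0.9]
opening: 0.004
```

{"method": "apply_moves", "body": {
  "plan": "0 0 0 0 -1 0 0;0 0 0 0 -1 0 0;0 0 0 0 -1 0 0;0 0 0 0 0 0 0;0 0 0 0 0 0 0"
}}

```text
time_s: 60.3
eef_pos: [0.4592, -0.3876, 0.2015]
eef_rot: [0.705, -0.705, 0.06, -0.06]
wrist_force: [-0.2, -0.9, 0.1]
opening: -0.003
```

```bash
python3 - <<'E'
from h import *
plan([.47,-.379,.088],-9)
im,c=snap('wrist','w40')
r=ctrl.recognise('wrist','lock_tip'); print(r)
E
```

```text
t 60.3 p [ 0.4592 -0.3876  0.2015] yaw -9.67 ydir [-1.e-04  1.e-04 -1.e+00] F [-0.23 -0.91  0.07] T [-0.002 -0.026 -0.032] op -0.003 q [-0.9   0.28  1.58  0.    1.29 -0.73]
shift total shares [0.183 2.269 0.206] turn shares [-0.001 -0.097 -0.001] (min rows 2.3)
shift in goal axes [0.185 2.269 0.204]
[{'point': [0.5423, -0.3838, 0.1014], 'score': 0.9}]
```

View pics/w40.png

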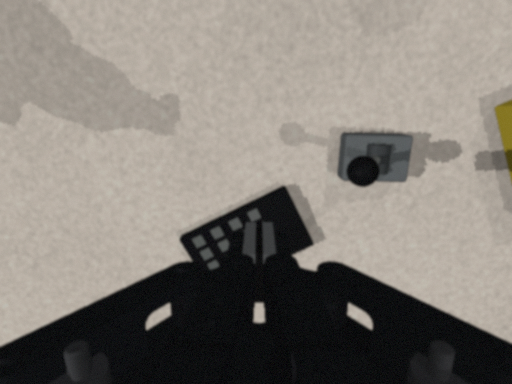

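{"method": "apply_moves", "body": {
  "plan": "0.1 0.4 0.24 0 0 0 0;0 0.7 0 0 0 0 0;0 0.7 0 0 0 0 0;0 0.45 0 0 0 0 0;0 0 0 0 0 0 0"
}}

```text
time_s: 60.9
eef_pos: [0.4642, -0.3743, 0.0852]
eef_rot: [0.707, -0.703, 0.061, -0.057]
wrist_force: [0.6, 0.7, 0.2]
opening: -0.004
```

```bash
python3 - <<'E'
from h import *
plan([.602,-.399,.088],-9)
c=np.load('pics/w40.npy',allow_pickle=True).item(); print(unproj(c,(363,170),.092))
im,c=snap('wrist','w41')
E
```

```text
t 60.9 p [ 0.4642 -0.3743  0.0852] yaw -9.56 ydir [-0.0048  0.0057 -1.    ] F [0.58 0.74 0.17] T [-0.031  0.045 -0.01 ] op -0.004 q [-0.88  0.41  1.66 -0.    1.08 -0.71]
shift total shares [ 2.8   -0.073 -0.03 ] turn shares [-0.041 -0.081 -0.047] (min rows 2.8)
shift in goal axes [ 2.8   -0.057 -0.057]
[ 0.54638162 -0.38559854  0.092     ]
```

View pics/w41.png

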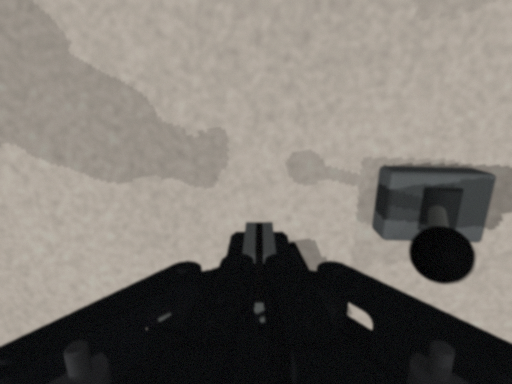

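{"method": "apply_moves", "body": {
  "plan": "0.4 -0.05 -0.02 0 0 0 0;0.4 0 0 0 0 0 0;0.3 -0.05 0 0 0 0 0;0.3 -0.05 0 0 0 0 0;0.3 0 0 0 0 0 0"
}}

```text
time_s: 61.45
eef_pos: [0.5514, -0.3933, 0.1003]
eef_rot: [-0.703, 0.706, -0.058, 0.06]
wrist_force: [-2.3, -0.6, 0.8]
opening: -0.002
```

{"method": "apply_moves", "body": {
  "plan": "0.3 0 0 0 0 0 0;0.3 0 0 0 0 0 0;0.15 0.05 0 0 0 0 0;0.1 0.05 0 0 0 0 0;0 0 0 0 0 0 0"
}}

```text
time_s: 61.95
eef_pos: [0.5919, -0.3987, 0.0917]
eef_rot: [-0.705, 0.705, -0.058, 0.059]
wrist_force: [-0.6, -1.0, -0.1]
opening: 0.001
```

```bash
python3 - <<'E'
from h import *
plan([.602,-.399,.088],-9)
im,c=snap('wrist','w42')
E
```

```text
t 61.95 p [ 0.5919 -0.3987  0.0917] yaw -9.5 ydir [ 3.e-04 -2.e-04 -1.e+00] F [-0.63 -1.04 -0.1 ] T [-0.007  0.008 -0.006] op 0.001 q [-0.76  0.63  1.32  0.    1.19 -0.59]
shift total shares [0.199 0.075 0.028] turn shares [ 0.001 -0.072  0.002] (min rows 0.2)
shift in goal axes [0.2   0.075 0.026]
```

View pics/w42.png

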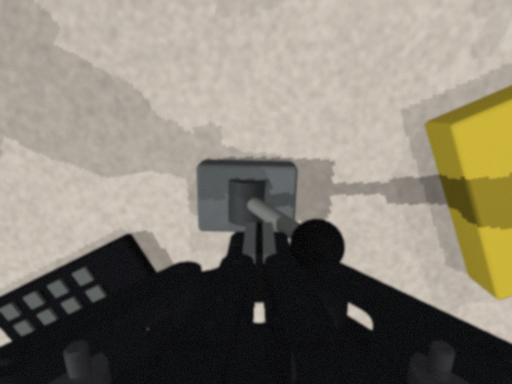

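Continue gently to the stop.

{"method": "apply_moves", "body": {
  "plan": "0.1 0.02 0 0 0 0 0;0.08 0 0 0 0 0 0;0.08 0 0 0 0 0 0;0 0 0 0 0 0 0;0 0 0 0 0 0 0"
}}

```text
time_s: 62.5
eef_pos: [0.5968, -0.3998, 0.0902]
eef_rot: [0.706, -0.703, 0.065, -0.053]
wrist_force: [-32.4, 8.1, 19.1]
opening: -0.004
```

{"method": "apply_moves", "body": {
  "plan": "-0.2 0 0 0 0 0 0;-0.4 0 0 0 0 0 0;-0.5 0 0 0 0 0 0;-0.5 -0.5 0 0 0 0 0;0 -0.8 0 0 0 0 0"
}}

```text
time_s: 63.0
eef_pos: [0.521, -0.3852, 0.152]
eef_rot: [0.707, -0.702, 0.062, -0.056]
wrist_force: [-0.2, -0.4, 0.1]
opening: -0.002
```

{"method": "apply_moves", "body": {
  "plan": "0 -0.8 0 0 0 0 0;-0.3 -0.5 0 0 0 0 0;-0.3 0 0 0 0 0 0;0 0 0 0 0 0 0;0 0 0 0 0 0 0"
}}

```text
time_s: 63.5
eef_pos: [0.4959, -0.3827, 0.2203]
eef_rot: [0.705, -0.705, 0.059, -0.059]
wrist_force: [-0.7, 0.2, 0.5]
opening: -0.005
```

```bash
python3 - <<'E'
from h import *
st()
im,c=snap('wrist','w43')
im,c=snap('side','s43')
cv2.imwrite('pics/s43c.png',cv2.resize(im[140:320,140:400],None,fx=3,fy=3,interpolation=3))
print(unproj(ctrl.get_calibration('wrist'),(0,0),0))
for n in('wrist','side'): print(ctrl.recognise(n,'lock_tip'))
snap('scene','c43'); print(ctrl.recognise('scene','lock_tip'))
for t in('jar','tipbox'): print(ctrl.recognise('scene',t))
E
```

```text
t 63.5 p [ 0.4959 -0.3827  0.2203] yaw -9.54 ydir [ 1.e-04  3.e-04 -1.e+00] F [-0.73  0.16  0.5 ] T [-0.034  0.024  0.044] op -0.005 q [-0.85  0.31  1.49  0.    1.34 -0.68]
[ 0.25750308 -0.1646678   0.        ]
[{'point': [0.6127, -0.3958, 0.0945], 'score': 0.82}]
[{'point': [0.6128, -0.4001, 0.0856], 'score': 0.6}]
[{'point': [0.6262, -0.395, 0.0985], 'score': 0.52}]
[{'point': [0.6197, 0.3738, 0.0591], 'score': 0.56}]
[{'point': [0.4849, 0.4243, 0.0527], 'score': 0.79}]
```

View pics/s43c.png

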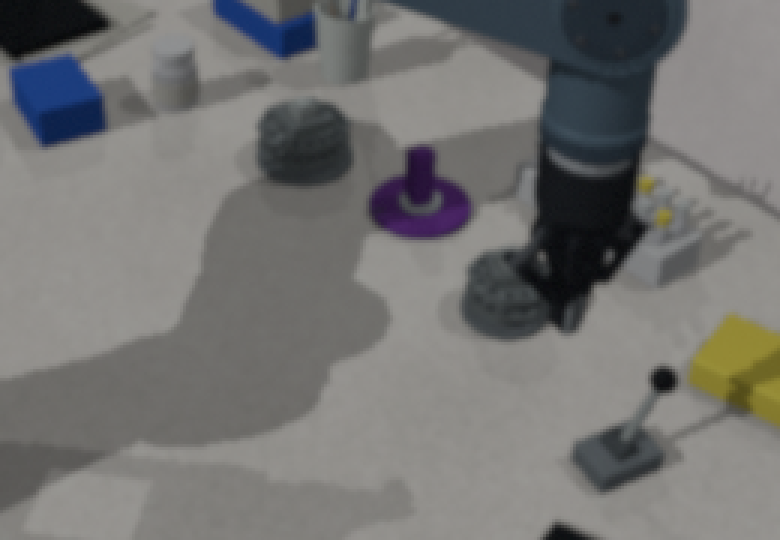

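View pics/w43.png

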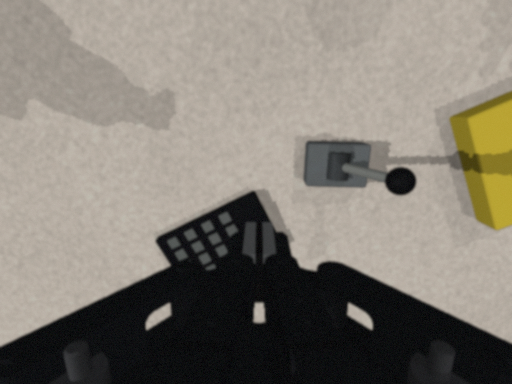

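```bash
python3 - <<'E'
from bench import ctrl
print(ctrl.hand_in(), ctrl.get_obs()['time_s'])
E
```

```text
the job is handed in; nothing more can be done
the job is handed in; nothing more can be done
```

I pulled the lever to its unlocked stop and loaded all four rotors on the bench: two wide on the wide spindle and two small on the small one. I then pushed the lever back to its locked stop and handed the job in at about 64 s of the 210 s allowed.

- **Loading:** Each rotor was turned so its flat met the post's flat and lowered until the wrist force showed it resting, then released. The collars were felt at about 23 mm (wide) and 22 mm (small). Both second rotors came to rest at the expected height, one hub higher (22 mm).
- **Last checks:** The pictures show both piles seated and no rotor left on the bench. The lever ball was at x ≈ 0.613 to 0.626 m, about where it stood locked at the start. The scene-camera readings for the jar and the blue box match the first ones to about 4 mm. The gripper was clear, with wrist force under 1 N.
- **Peak forces:** The lever gave about 9 N at the unlocked stop and about 39 N in all at the locked stop, where the fingers pressed harder than needed. Contact when setting down peaked at about 23 N vertically on the first wide rotor.
- **Disagreement:** The scene and side cameras placed the wide spindle about 5 mm off from the wrist camera. I used the wrist camera, and the rotors went down that post without catching.

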